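# Swap two wide jars between their spring-clip stands

## Robot

A 6-joint arm with a two-finger parallel gripper is mounted at the origin on a cart in front of the work surface, level with it; the furniture and walls round the work are solid. World frame = base frame: x ahead of the robot, y to its left, z up, the work surface at z = 0. Lengths are in m, angles in rad, forces in N, time in s.
With the tool pointing down it reaches from about 0.375 to 0.9 m from the base axis. Payload 3.1 kg.
Tool frame: the origin (TCP) lies midway between the tips of the shut fingers; the grasp point (between the pads) lies 19 mm behind it (manip.pinch_z is the distance from the TCP to the grasp point, in m); z points along the fingers, y is the line along which they close (so a half turn about z gives the same grasp; the last joint's range is limited). The gripper opens to 85 mm and grips with 20 to 120 N. Pads are 22 mm wide; open, the fingers measure 114 mm over their backs; the gripper's body (76 mm by 85 mm) begins 54 mm behind the grasp point. The pads swing forward as they close: fully open they stand 13 mm farther back than shut.
Start: joints at [0.972, 0.527, 1.433, -0, 1.181, -0.178], TCP at [0.255, 0.57, 0.231] pointing down, gripper open.
Joint ranges: [-3.08, 3.08], [-0.75, 2.2], [0.22, 2.44], [-1.43, 4.57], [0, 2.65], [-2.85, 2.85]. Speed limits (rad/s): [2.79, 2.79, 3.14, 3.14, 3.14, 3.14].

## Interface

Orientations are given as a unit quaternion [x, y, z, w].
In Python, from station import manip, viewer, ticket gives the robot as it stands.
- The arm moves only by the shell command python3 -m creep 'ROWS' [FORCE]. ROWS is JSON, a list of rows, each an object with "slide": the shift along the tool's x, y, z in cm, a list of three; "angular": the turn, a rotation vector about the tool's x, y, z in rad, a list of three; "claw": the opening, from -1 (shut) to 1 (fully open). A call has 1 to 10 rows; each row shifts and turns the commanded pose from where the row before left it, along the tool's axes as they then stand; what a row does not reach is not made up. A row lasts 1/12 s, in which the tool goes at most 41.7 mm and 7.16 degrees, less where a joint would pass 70% of its speed; a pose out of reach is approached as far as the arm can. A call with a gripper value outside its range is refused whole. The fingers move at their own pace and stop on an object; FORCE is the grip in N (left out, the last holds). Time passes only in rows, so rows that do not move let the fingers close. It gives the time, the measured TCP pose, the force, the opening and the grip force at its end, in the units of the state.
- manip.sense(): the state, without advancing time (a new reading comes with each control period).
- viewer.snapshot(name): name is "scene" or "top" or "wrist"; returns the picture (420x560x3 uint8, blue, green, red); there is no depth.
- viewer.calibration(name): a dict with "fov_y" (degrees; the focal length in pixels is half the picture's height over the tangent of half this angle, whatever the lens; pixels are square), "cx", "cy" (the principal point, pixels), "T" (4x4, takes a point from camera to world coordinates); the wrist camera has in their place "tool_from_camera" (4x4, takes a point from camera to tool coordinates, whose origin is the TCP and whose axes are the flange's). Camera axes: x right, y up, looking along -z (the intrinsics and any distortion apply to the point x, -y, -z); pixel columns grow to the right and rows downward; lengths in m; the calibration is good to about 2 mm. The wrist camera is an equidistant fisheye: a pixel r from the principal point sees the ray r / f radians off the axis. A picture is of the moment at which its call begins: read the wrist's pose just before it. calibration takes no time and is no camera call.
- ticket.sign_off(): hands the job in; it is judged then, once.
The state is a dict: "t": time; "q": joint angles; "qd": joint speeds; "tau": joint torques, N m; "tcp_pos": TCP position; "tool_rot": TCP orientation; "force": force on the tool from outside, world axes, zero at the start; "ft_torque": the same for the moment, N m; "finger_gap": opening from 0.0 (shut) to 1.0 (fully open); "gripper_force": force on a finger pad.
Only numpy, scipy, OpenCV 4.12 (cv2) and the standard library are available. Lean on these libraries where they do the work, as an engineer would, in place of code of your own. Each camera call takes 0.05 s, during which the arm holds its last target. There are 200 camera calls.

## Task

The squat jar and the tall jar are in each other's spring-clip stands: swap them, so that each ends up in the stand the other came from, pushed past the clip arms and fully home against both back posts. They are too wide to grip, so slide them along the table without lifting or tipping them, and press each one home by feel with about 10 N, never ramming the glass against a stand. Leave the vials, dropper bottle, dish and beaker where they are.

Things in the scene. Friction and masses are not known exactly. Their poses are not given: they have to be found in the camera images.
- squat_jar: Squat clear jar with wide screwed-on lid: 90 mm lid diameter, glass body 84 mm, 69 mm high, about 0.2 kg. Origin: centre of its underside, z up. The lid (53 to 69 mm height) stands out furthest and is what a stand's rollers and posts touch. Too wide to grip across with an 85 mm gripper.
- tall_jar: Taller straight glass jar with pebbles in it and a grey metal lid: 90 mm diameter, 87 mm high, about 0.3 kg. Origin: centre of its underside, z up. Too wide to grip across with an 85 mm gripper.
- cradle_a: Spring-clip jar stand A (two identical ones), 165 x 132 x 72 mm, fixed to the table, mouth roughly towards the robot. Origin: on the table under the axis of a jar that is fully home; own +x points from mouth to back, z up. The jar stands on the bare table against two upright steel back posts, 12 mm thick and 70 mm high, at own (36, +-36) mm, on wooden feet 8 mm high.
- cradle_b: Spring-clip jar stand B (two identical ones), 165 x 132 x 72 mm, fixed to the table, mouth roughly towards the robot. Origin: on the table under the axis of a jar that is fully home; own +x points from mouth to back, z up. The jar stands on the bare table against two upright steel back posts, 12 mm thick and 70 mm high, at own (36, +-36) mm, on wooden feet 8 mm high.
- cradle_a_seat (a point): On the table, the point where the axis of either jar stands when it is fully home in stand A, touching both back posts (the stand's origin).
- cradle_a_mouth (a point): On the table 120 mm in front of the seat of stand A, on its middle line: a jar centred here is clear of the stand and lined up to go in.
- cradle_b_seat (a point): On the table, the point where the axis of either jar stands when it is fully home in stand B, touching both back posts (the stand's origin).
- cradle_b_mouth (a point): On the table 120 mm in front of the seat of stand B, on its middle line: a jar centred here is clear of the stand and lined up to go in.
- cradle_a_back (a point): On the table in the middle of the open space behind a jar in stand A, at own (62, 0) mm: fingers can come down here. The space is 60 mm wide between the feet (own y -30 to 30) and runs from the jar's wall at own x 45 to a crossbar 12 mm high at own x 80.
- cradle_a_clip (a point): Midway between the two black upright rollers (14 mm thick, at own (-26, +-46) mm) on the sprung side arms of stand A, 61 mm above the table. The arms (53 to 69 mm height, pivots at own (45, +-60)) give way sideways: a jar is forced between the rollers with about 4 to 8 N in or out, and they close again in front of a jar that is home.
- cradle_b_back (a point): On the table in the middle of the open space behind a jar in stand B, at own (62, 0) mm: fingers can come down here. The space is 60 mm wide between the feet (own y -30 to 30) and runs from the jar's wall at own x 45 to a crossbar 12 mm high at own x 80.
- cradle_b_clip (a point): Midway between the two black upright rollers (14 mm thick, at own (-26, +-46) mm) on the sprung side arms of stand B, 61 mm above the table. The arms (53 to 69 mm height, pivots at own (45, +-60)) give way sideways: a jar is forced between the rollers with about 4 to 8 N in or out, and they close again in front of a jar that is home.
- vial: Capped sample vial, 25 mm diameter, 57 mm high, standing between the stands. A bystander. Origin: centre of its underside.
- vial_front: Capped sample vial, 25 mm diameter, 57 mm high, standing near the front edge on the right. A bystander. Origin: centre of its underside.
- dropper: Brown dropper bottle, 29 mm diameter, 96 mm high, standing on the left. A bystander. Origin: centre of its underside.
- dish: Clear open dish with specks in it, 92 mm diameter, 14 mm high, on the right. A bystander. Origin: centre of its underside.
- beaker: Clear plastic beaker, 65 mm diameter, 65 mm high, standing at the back. A bystander. Origin: centre of its underside.
Things that resemble listed ones, but are neither listed nor needed, are in the scene too. Of the things that look like the squat_jar, the larger one is meant.

How it is judged:
By the outcome, as a careful person would: the job done as asked, in the order asked, and still so for the second after the job is handed in, with the robot touching nothing.
It also fails if it takes over 72 s, if anything falls off the work surface, if the arm or the gripper's body presses on something with over 40 N, if the wrist force passes 120 N, or if a joint passes its speed limit or range.

## Working session

There is one attempt and no reset: what is moved stays moved. The work goes in short steps, Python scripts to look and compute and a shell command to move; the robot and the scene stay as the last step left them, time stands still between calls to the robot, and variables do not carry over. Pictures are saved under pics/ and viewed, at most 12 in all, crops included, and the job is handed in when it is done.

```bash
ls; mkdir -p pics; python3 - <<'E'
from station import manip, viewer
import cv2,numpy as np
np.set_printoptions(precision=4,suppress=True)
s=manip.sense();print({k:np.round(v,3) for k,v in s.items()}, manip.pinch_z)
for n in ["scene","top","wrist"]:
    c=viewer.calibration(n);print(n,c)
    cv2.imwrite(f"pics/{n}0.png",viewer.snapshot(n))
E
```

```text
pics
{'t': np.float64(0.0), 'q': array([ 0.972,  0.529,  1.434, -0.   ,  1.181, -0.179]), 'qd': array([-0.   , -0.001,  0.001, -0.   , -0.002, -0.   ]), 'tau': array([  0.001, -44.235, -17.802,  -0.   ,   0.008,   0.   ]), 'tcp_pos': array([0.255, 0.57 , 0.23 ]), 'tool_rot': array([ 0.209,  0.978, -0.001, -0.   ]), 'force': array([-0.123,  0.111,  0.572]), 'ft_torque': array([-0.007, -0.046, -0.011]), 'gripper_force': np.float64(0.0), 'finger_gap': np.float64(1.007)} 0.0187
scene {'fov_y': 48.301804171165536, 'cx': 273.47505179311395, 'cy': 209.42936371417724, 'T': array([[ 0.7544,  0.2908, -0.5885, -0.0567],
       [-0.6564,  0.3248, -0.6809, -0.5903],
       [-0.0069,  0.9   ,  0.4359,  0.5442],
       [ 0.    ,  0.    ,  0.    ,  1.    ]])}
top {'fov_y': 52.12717582018374, 'cx': 283.41934523313176, 'cy': 207.28128992811799, 'T': array([[ 0.0156,  0.9944, -0.1044,  0.4662],
       [-0.9997,  0.0176,  0.0176,  0.1373],
       [ 0.0194,  0.1041,  0.9944,  1.1396],
       [ 0.    ,  0.    ,  0.    ,  1.    ]])}
wrist {'fov_y': 65.70646984690485, 'cx': 275.2710031117979, 'cy': 211.635313495464, 'tool_from_camera': array([[-0.0013,  0.9498,  0.3129,  0.0805],
       [ 1.    ,  0.0013,  0.0004, -0.0002],
       [-0.0001,  0.3129, -0.9498, -0.1416],
       [ 0.    ,  0.    ,  0.    ,  1.    ]])}
```

View pics/top0.png

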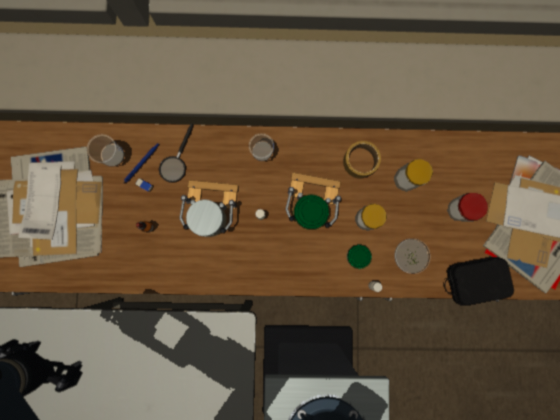

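View pics/scene0.png

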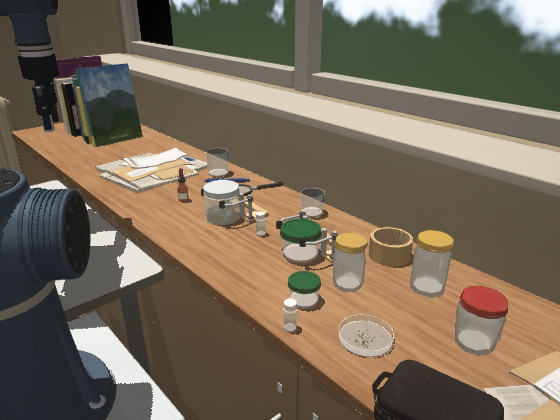

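The top view shows the tall grey-lid jar at (205,217) in the left stand and the squat green-lid jar at (312,212) in the right stand. There is a vial at (260,213), the dropper at (147,226) and the dish at (411,256), with the front vial at (376,286) and the beaker at (262,147).

Squat jar candidates are the green lid at (312,212), which is larger and in a stand, and the smaller green lid at (359,256). I choose the larger. Tall jar candidates are the grey lid at (205,217) and the yellow or red lid jars at (374,216), (419,172) and (472,207). I choose grey. Next I'll measure and take one close crop.

```bash
cat > h.py <<'E'
from station import manip, viewer, ticket
import cv2, numpy as np
from scipy.spatial.transform import Rotation as R
np.set_printoptions(precision=4,suppress=True)
def ray(n,u,v):
    c=viewer.calibration(n); f=210/np.tan(np.radians(c["fov_y"]/2))
    T=c["T"]; d=T[:3,:3]@np.array([(u-c["cx"])/f,-(v-c["cy"])/f,-1]); return T[:3,3],d
def onz(n,u,v,z):
    o,d=ray(n,u,v); return (o+d*(z-o[2])/d[2])[:2]
def proj(n,p):
    c=viewer.calibration(n); f=210/np.tan(np.radians(c["fov_y"]/2))
    q=np.linalg.inv(c["T"])@np.append(p,1); return np.array([c["cx"]-f*q[0]/q[2],c["cy"]+f*q[1]/q[2]])
def blobs(m,amin=20):
    n,l,s,c=cv2.connectedComponentsWithStats(m.astype(np.uint8)); return [(c[i],s[i,4],s[i,2:4],l==i) for i in range(1,n) if s[i,4]>=amin]
def green(im):
    h=cv2.cvtColor(im,cv2.COLOR_BGR2HSV); return cv2.inRange(h,(55,100,25),(90,255,255))>0
E
python3 - <<'E'
from h import *
im=cv2.imread('pics/top0.png'); h=cv2.cvtColor(im,cv2.COLOR_BGR2HSV)
for c,a,s,_ in blobs(green(im)): print('green',c,a,s,onz('top',*c,.069))
g=(h[...,1]<60)&(h[...,2]>110); g[:, :170]=0; g[:,240:]=0; g[:190]=0; g[245:]=0
for c,a,s,l in blobs(g,50): print('grey',c,a,s,onz('top',*c,.087))
w=cv2.inRange(h,(10,120,150),(25,255,255))>0; w[:165]=0;w[230:]=0;w[:,:170]=0;w[:,345:]=0
for c,a,s,l in blobs(w,15): print('wood',c,a,s,onz('top',*c,.01))
for n,u,v,z in [('vial',260,213,.057),('dropper',147,226,.09),('smallgreen',359,256,.05),('frontvial',376,286,.057),('edgeL',150,292,0),('edgeR',330,297,0)]: print(n,onz('top',u,v,z))
cv2.imwrite('pics/crop0.png',cv2.resize(im[165:305,130:400],None,fx=2.95,fy=2.95,interpolation=cv2.INTER_CUBIC))
E
```

```text
green [311.1192 211.5403] 931 [35 34] [0.569  0.0487]
green [358.9618 256.0907] 419 [23 23] [ 0.4598 -0.0714]
grey [203.7821 217.0771] 1051 [37 36] [0.5491 0.3135]
wood [314.917  184.5628] 494 [48 27] [0.6471 0.0343]
wood [211.9363 189.9749] 518 [49 23] [0.6275 0.3073]
vial [0.5642 0.1771]
dropper [0.5247 0.4498]
smallgreen [ 0.46   -0.0752]
frontvial [ 0.3862 -0.1163]
edgeL [0.3582 0.4605]
edgeR [ 0.3518 -0.0085]
```

View pics/crop0.png

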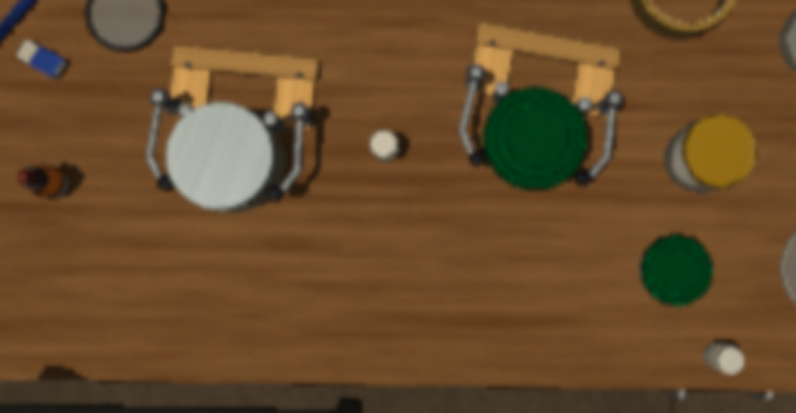

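The crop confirms the large green lid seated in the right stand and the grey lid in the left one. Pivots and rollers are visible, in crop pixels: left pivots (158,97) and (299,112), rollers (165,183) and (277,194); right pivots (475,73) and (615,100), rollers (477,157) and (583,177). I'll compute the stand frames from these.

```bash
python3 - <<'E'
from h import *
f=lambda p,z: onz('top',130+(p[0]+.5)/2.95-.5,165+(p[1]+.5)/2.95-.5,z)
S=dict(L=[(158,97),(299,112),(165,183),(277,194)],Rr=[(475,73),(615,100),(477,157),(583,177)])
im=cv2.imread('pics/top0.png');h=cv2.cvtColor(im,cv2.COLOR_BGR2HSV)
w=(cv2.inRange(h,(10,120,150),(25,255,255))>0).astype(np.uint8)
own=np.array([[45,60],[45,-60],[-26,46],[-26,-46]])/1e3
for k,v in S.items():
    W=np.array([f(p,.070) for p in v])
    print(k,'pivot d',np.linalg.norm(W[0]-W[1]),'roller d',np.linalg.norm(W[2]-W[3]))
    a=own-own.mean(0);b=W-W.mean(0)
    th=np.arctan2((a[:,0]*b[:,1]-a[:,1]*b[:,0]).sum(),(a*b).sum())
    Rm=np.array([[np.cos(th),-np.sin(th)],[np.sin(th),np.cos(th)]])
    o=W.mean(0)-Rm@own.mean(0); print(' seat',o,'deg',np.degrees(th),'resid mm',1e3*((Rm@own.T).T+o-W))
    # far edge of the wooden crossbar: first wood pixel per column
    u0,u1=(192,234) if k=='L' else (294,336)
    pts=[]
    for u in range(u0,u1):
        c=np.where(w[170:215,u])[0]
        if len(c): pts.append(onz('top',u,170+c[0],.012))
    pts=np.array(pts); m=np.polyfit(pts[:,1],pts[:,0],1); print(' bar edge deg',np.degrees(np.arctan(-m[0])), 'resid',np.std(pts[:,0]-np.polyval(m,pts[:,1])), 'own x of edge from seat',np.mean([np.dot(p-o,Rm[:,0]) for p in pts]))
    for nm,x in [('seat',0),('mouth',-.12),('back',.062)]: print('  ',nm,o+Rm[:,0]*x)
E
```

```text
L pivot d 0.12004284503987846 roller d 0.0945957116557556
 seat [0.548  0.3121] deg -4.375374783439489 resid mm [[-1.0096 -0.7308]
 [ 0.4932 -0.8123]
 [-0.0767 -0.5039]
 [ 0.5931  2.047 ]]
 bar edge deg -4.262370074288636 resid 0.0008346159670168257 own x of edge from seat 0.09725124910700829
   seat [0.548  0.3121]
   mouth [0.4283 0.3212]
   back [0.6098 0.3074]
Rr pivot d 0.1216482086005053 roller d 0.0914048252104806
 seat [0.5696 0.0486] deg -9.914189138007591 resid mm [[ 0.2534 -0.8307]
 [ 0.6432  0.7743]
 [-0.2528  0.2964]
 [-0.6438 -0.2399]]
 bar edge deg -9.893811171007236 resid 0.0008175009150297057 own x of edge from seat 0.09677314293940574
   seat [0.5696 0.0486]
   mouth [0.4513 0.0692]
   back [0.6306 0.0379]
```

```bash
cat > d.py <<'E'
# usage: d.py L|R ownx owny z [psi_offset]  (stand frames)  or  d.py W x y z psi  -> slide (cm, present tool axes) and turn about tool z
import sys; from h import *
ST=dict(L=((.5485,.3125),-4.3),R=((.5695,.0487),-9.9))
s=manip.sense(); r=R.from_quat(s["tool_rot"]).as_matrix(); p=s["tcp_pos"]
psi=np.degrees(np.arctan2(r[1,0],r[0,0]))
k=sys.argv[1]; a=[float(v) for v in sys.argv[2:]]
if k=='W': t=np.array(a[:3]); goal=a[3]
else:
    o,th=ST[k]; c=np.radians(th); t=np.array([o[0]+np.cos(c)*a[0]-np.sin(c)*a[1],o[1]+np.sin(c)*a[0]+np.cos(c)*a[1],a[2]]); goal=180+th
turn=-np.radians((goal-psi+180)%360-180)
print('t %.2f'%s['t'],'tcp',p,'psi %.1f'%psi,'F',s['force'],'gap %.3f'%s['finger_gap'],'tilt %.3f'%r[2,2],'q',s['q'])
print('target',t,'slide cm',r.T@(t-p)*100,'turn z %.3f'%turn)
g=np.radians(goal);X=np.array([[np.cos(g),np.sin(g),0],[np.sin(g),-np.cos(g),0],[0,0,-1]])
print('slide after turning',X.T@(t-p)*100)
E
python3 d.py L .064 0 .23
python3 -m creep '[{"slide":[0,0,0],"angular":[0,0,-0.0865],"claw":-0.53},{"slide":[0,0,0],"angular":[0,0,-0.0865],"claw":-0.53},{"slide":[0,0,0],"angular":[0,0,-0.0865],"claw":-0.53},{"slide":[0,0,0],"angular":[0,0,-0.0865],"claw":-0.53}]'
python3 d.py L .064 0 .23
```

```text
t 0.15 tcp [0.2549 0.57   0.2305] psi 155.9 F [ 0.0119  0.1965 -0.1073] gap 1.001 tilt -1.000 q [ 0.9715  0.5283  1.4336 -0.      1.1814 -0.1785]
target [0.6123 0.3077 0.23  ] slide cm [-43.336   -9.3492   0.0562] turn z -0.346
slide after turning [-37.6051 -23.4793   0.0536]
t: 0.48
tcp_pos: [0.2551, 0.5702, 0.2309]
tool_rot: [0.035, 0.999, -0.0, -0.0]
force: [0.7, 0.1, -0.2]
finger_gap: 0.455
gripper_force: 0.0
t 0.48 tcp [0.2551 0.5702 0.2309] psi 176.0 F [ 0.6645  0.1395 -0.2071] gap 0.455 tilt -1.000 q [ 0.9715  0.5279  1.4333  0.      1.1814 -0.5288]
target [0.6123 0.3077 0.23  ] slide cm [-37.4845 -23.6655   0.087 ] turn z 0.004
slide after turning [-37.5905 -23.4968   0.0857]
```

```bash
python3 -m creep '[{"slide":[-3.1,-1.96,0],"angular":[0,0,0],"claw":-0.53},{"slide":[-3.1,-1.96,0],"angular":[0,0,0],"claw":-0.53},{"slide":[-3.1,-1.96,0],"angular":[0,0,0],"claw":-0.53},{"slide":[-3.1,-1.96,0],"angular":[0,0,0],"claw":-0.53},{"slide":[-3.1,-1.96,0],"angular":[0,0,0],"claw":-0.53},{"slide":[-3.1,-1.96,0],"angular":[0,0,0],"claw":-0.53},{"slide":[-3.1,-1.96,0],"angular":[0,0,0],"claw":-0.53},{"slide":[-3.1,-1.96,0],"angular":[0,0,0],"claw":-0.53},{"slide":[-3.1,-1.96,0],"angular":[0,0,0],"claw":-0.53},{"slide":[-3.1,-1.96,0],"angular":[0,0,0],"claw":-0.53}]' >/dev/null
python3 -m creep '[{"slide":[-3.1,-1.96,0],"angular":[0,0,0],"claw":-0.53},{"slide":[-3.4,-1.96,0],"angular":[0,0,0],"claw":-0.53},{"slide":[0,0,0],"angular":[0,0,0],"claw":-0.53}]'
python3 d.py L .064 0 .047; python3 -c "
from h import *
cv2.imwrite('pics/w1.png',viewer.snapshot('wrist'))"
```

```text
t: 1.57
tcp_pos: [0.6183, 0.3026, 0.2308]
tool_rot: [0.041, 0.999, -0.001, 0.003]
force: [-0.3, 0.5, 0.0]
finger_gap: 0.23
gripper_force: 0.0
t 1.57 tcp [0.6183 0.3026 0.2308] psi 175.3 F [-0.2921  0.5414  0.0282] gap 0.230 tilt -1.000 q [ 0.2947  0.6148  1.2625 -0.0036  1.2596 -1.1938]
target [0.6123 0.3077 0.047 ] slide cm [ 0.7434  0.4874 18.3799] turn z -0.006
slide after turning [ 0.6378  0.4634 18.3845]
```

View pics/w1.png

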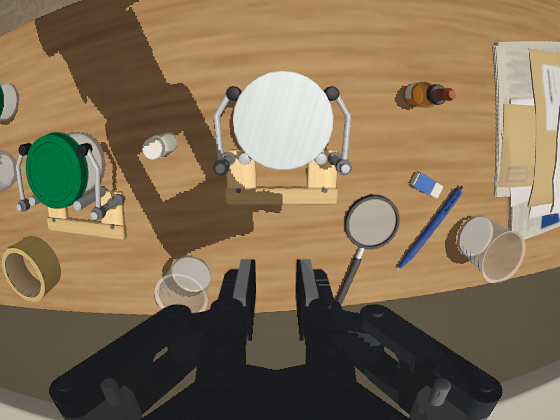

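The wrist view shows the left stand with the tall jar at (283,120), pivots at (221,166) and (344,166), and rollers at (234,93) and (332,93). The fingers are above and behind it. I'll cross-check the stand pose from these pixels.

```bash
cat >> h.py <<'E'
def wonz(u,v,z,s):
    c=viewer.calibration('wrist'); f=210/np.tan(np.radians(c["fov_y"]/2))
    a=np.array([u-c["cx"],-(v-c["cy"])]); rr=np.hypot(*a); t=rr/f
    d=np.append(a/rr*np.sin(t),-np.cos(t)); M=c["tool_from_camera"]; Q=R.from_quat(s["tool_rot"]).as_matrix()
    o=s["tcp_pos"]+Q@M[:3,3]; d=Q@M[:3,:3]@d; return (o+d*(z-o[2])/d[2])[:2]
def frame(W):
    own=np.array([[45,60],[45,-60],[-26,46],[-26,-46]])/1e3; W=np.array(W)
    a=own-own.mean(0);b=W-W.mean(0); th=np.arctan2((a[:,0]*b[:,1]-a[:,1]*b[:,0]).sum(),(a*b).sum())
    Rm=np.array([[np.cos(th),-np.sin(th)],[np.sin(th),np.cos(th)]]); o=W.mean(0)-Rm@own.mean(0)
    print('seat',o,'deg',np.degrees(th),'resid mm',np.round(1e3*((own@Rm.T)+o-W),1).tolist())
E
python3 - <<'E'
from h import *
s=manip.sense(); print(s['t'],s['tcp_pos'])
frame([wonz(u,v,.070,s) for u,v in [(344,166),(221,166),(332,93),(234,93)]])
frame([wonz(u,v,.070,s) for u,v in [(100,203),(25,203),(91,149),(25,149)]])
print('tall',wonz(283,120,.087,s))
E
python3 d.py L .064 0 .047
```

```text
1.6167 [0.615  0.3048 0.2306]
seat [0.5453 0.3173] deg -4.55767144218097 resid mm [[1.3, 1.5], [1.0, -1.4], [-0.9, 1.0], [-1.4, -1.1]]
seat [0.5635 0.0646] deg -7.776330070224735 resid mm [[7.2, 2.1], [1.7, -0.7], [-6.2, -3.9], [-2.8, 2.5]]
tall [0.5457 0.3169]
t 1.62 tcp [0.615  0.3048 0.2306] psi 175.4 F [-0.8845 -0.2271 -1.2426] gap 0.237 tilt -1.000 q [ 0.2981  0.6135  1.2659 -0.0008  1.2612 -1.1924]
target [0.6123 0.3077 0.047 ] slide cm [ 0.3069  0.2746 18.357 ] turn z -0.005
slide after turning [ 0.2841  0.2695 18.3574]
```

```bash
sed -i 's/(.5485,.3125)/(.5485,.3137)/' d.py
python3 -m creep '[{"slide":[0,0.12,3.5],"angular":[0,0,0],"claw":-0.53},{"slide":[0,0,3.5],"angular":[0,0,0],"claw":-0.53},{"slide":[0,0,3.5],"angular":[0,0,0],"claw":-0.53},{"slide":[0,0,3],"angular":[0,0,0],"claw":-0.53},{"slide":[0,0,2.5],"angular":[0,0,0],"claw":-0.53},{"slide":[0,0,1.5],"angular":[0,0,0],"claw":-0.53},{"slide":[0,0,0.8],"angular":[0,0,0],"claw":-0.53},{"slide":[0,0,0],"angular":[0,0,0],"claw":-0.53},{"slide":[0,0,0],"angular":[0,0,0],"claw":-0.53}]'
python3 d.py L .064 0 .047
```

```text
t: 2.37
tcp_pos: [0.6114, 0.3097, 0.0485]
tool_rot: [0.037, 0.999, 0.0, -0.0]
force: [0.3, -0.1, 1.3]
finger_gap: 0.236
gripper_force: 0.0
t 2.37 tcp [0.6114 0.3097 0.0485] psi 175.8 F [ 0.3098 -0.0807  1.2566] gap 0.236 tilt -1.000 q [ 0.3061  0.8268  1.3911  0.0002  0.9238 -1.1906]
target [0.6123 0.3089 0.047 ] slide cm [-0.0962 -0.074   0.1541] turn z 0.001
slide after turning [-0.0962 -0.0739  0.1541]
```

```bash

python3 -m creep '[{"slide":[0.5,0,0],"angular":[0,0,0],"claw":-0.53},{"slide":[0.4,0,0],"angular":[0,0,0],"claw":-0.53},{"slide":[0.4,0,0],"angular":[0,0,0],"claw":-0.53},{"slide":[0.4,0,0],"angular":[0,0,0],"claw":-0.53}]'
python3 -m creep '[{"slide":[0.5,0,0],"angular":[0,0,0],"claw":-0.53},{"slide":[0.5,0,0],"angular":[0,0,0],"claw":-0.53},{"slide":[0.5,0,0],"angular":[0,0,0],"claw":-0.53}]'
python3 -m creep '[{"slide":[0.5,0,0],"angular":[0,0,0],"claw":-0.53},{"slide":[0.5,0,0],"angular":[0,0,0],"claw":-0.53},{"slide":[0.5,0,0],"angular":[0,0,0],"claw":-0.53}]'
python3 d.py L -.055 0 .047
```

```text
t: 2.7
tcp_pos: [0.5967, 0.3108, 0.0501]
tool_rot: [0.037, 0.999, 0.001, 0.003]
force: [5.0, -0.9, 1.4]
finger_gap: 0.232
gripper_force: 2.3
t: 2.95
tcp_pos: [0.583, 0.3119, 0.0501]
tool_rot: [0.037, 0.999, 0.001, 0.004]
force: [5.9, -1.2, 1.9]
finger_gap: 0.234
gripper_force: 3.3
t: 3.2
tcp_pos: [0.567, 0.313, 0.0499]
tool_rot: [0.038, 0.999, 0.001, 0.003]
force: [3.7, -1.1, 2.7]
finger_gap: 0.239
gripper_force: 2.0
t 3.20 tcp [0.567  0.313  0.0499] psi 175.7 F [ 3.7001 -1.0634  2.6776] gap 0.239 tilt -1.000 q [ 0.3324  0.7856  1.5016 -0.0006  0.8485 -1.1629]
target [0.4937 0.3178 0.047 ] slide cm [ 7.3478 -0.0701  0.2521] turn z -0.000
slide after turning [ 7.3463 -0.0694  0.2928]
```

Working as planned, about 6 N through the clip. I'll continue to the mouth.

```bash

python3 -m creep '[{"slide":[0.6,0,0],"angular":[0,0,0],"claw":-0.53},{"slide":[0.7,0,0],"angular":[0,0,0],"claw":-0.53},{"slide":[0.8,0,0],"angular":[0,0,0],"claw":-0.53},{"slide":[0.9,0,0],"angular":[0,0,0],"claw":-0.53},{"slide":[0.9,0,0],"angular":[0,0,0],"claw":-0.53},{"slide":[0.9,0,0],"angular":[0,0,0],"claw":-0.53},{"slide":[0.9,0,0],"angular":[0,0,0],"claw":-0.53},{"slide":[0.8,0,0],"angular":[0,0,0],"claw":-0.53},{"slide":[0.5,0,0],"angular":[0,0,0],"claw":-0.53},{"slide":[0.1,0,0],"angular":[0,0,0],"claw":-0.53}]'
python3 -m creep '[{"slide":[-1,0,0],"angular":[0,0,0],"claw":-0.53},{"slide":[0,0,-3.5],"angular":[0,0,0],"claw":-0.53},{"slide":[0,0,-3.5],"angular":[0,0,0],"claw":-0.53},{"slide":[0,0,0],"angular":[0,0,0],"claw":-0.53}]'
python3 -c "
from h import *
im=viewer.snapshot('top');cv2.imwrite('pics/top2.png',im)
cv2.imwrite('pics/crop2.png',cv2.resize(im[165:305,130:400],None,fx=2.95,fy=2.95,interpolation=cv2.INTER_CUBIC))"; python3 d.py L -.055 0 .047
```

```text
t: 4.03
tcp_pos: [0.492, 0.3178, 0.048]
tool_rot: [0.037, 0.999, -0.0, -0.001]
force: [-0.6, 0.9, 0.0]
finger_gap: 0.235
gripper_force: 0.0
t: 4.37
tcp_pos: [0.5089, 0.3187, 0.1237]
tool_rot: [0.038, 0.999, 0.002, 0.005]
force: [1.0, -0.0, 0.0]
finger_gap: 0.236
gripper_force: 0.0
t 4.42 tcp [0.5076 0.3182 0.1216] psi 175.7 F [ 0.0216  0.1354 -0.3634] gap 0.234 tilt -1.000 q [ 0.3735  0.6315  1.6002  0.0001  0.9018 -1.1221]
target [0.4937 0.3178 0.047 ] slide cm [ 1.4417 -0.1661  7.4498] turn z -0.000
slide after turning [ 1.3878 -0.1392  7.4606]
```

View pics/crop2.png

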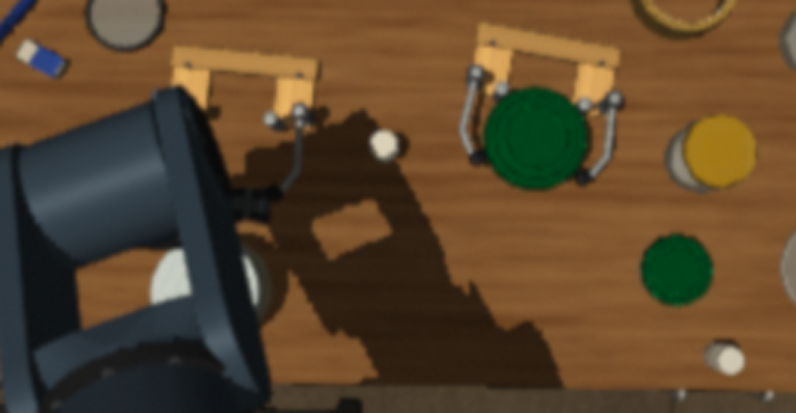

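The tall jar, half hidden by the arm, is at crop pixel (206,300), out of the stand near the L mouth. I'll go to its right side, turn to heading 93°, and locate it with the wrist camera.

```bash

python3 -m creep '[{"slide":[3.1,-3.5,0],"angular":[0,0,0],"claw":-0.53},{"slide":[3.1,-3.5,0],"angular":[0,0,0],"claw":-0.53},{"slide":[0,0,0],"angular":[0,0,0.12],"claw":-0.53},{"slide":[0,0,0],"angular":[0,0,0.12],"claw":-0.53},{"slide":[0,0,0],"angular":[0,0,0.12],"claw":-0.53},{"slide":[0,0,0],"angular":[0,0,0.12],"claw":-0.53},{"slide":[0,0,0],"angular":[0,0,0.12],"claw":-0.53},{"slide":[0,0,0],"angular":[0,0,0.12],"claw":-0.53},{"slide":[0,0,0],"angular":[0,0,0.12],"claw":-0.53},{"slide":[0,0,0],"angular":[0,0,0.12],"claw":-0.53}]' >/dev/null
python3 -m creep '[{"slide":[0,0,0],"angular":[0,0,0.12],"claw":-0.53},{"slide":[0,0,0],"angular":[0,0,0.12],"claw":-0.53},{"slide":[0,0,0],"angular":[0,0,0.12],"claw":-0.53},{"slide":[0,0,0],"angular":[0,0,0.12],"claw":-0.53},{"slide":[0,0,0],"angular":[0,0,0],"claw":-0.53},{"slide":[0,0,0],"angular":[0,0,0],"claw":-0.53}]' >/dev/null
cat >> h.py <<'E'
def jars(name):
    s=manip.sense(); im=viewer.snapshot('wrist'); cv2.imwrite(f'pics/{name}.png',im)
    h=cv2.cvtColor(im,cv2.COLOR_BGR2HSV)
    for nm,m,z in [('green',green(im),.069),('grey',(h[...,1]<40)&(h[...,2]>120),.087)]:
        m=cv2.morphologyEx(m.astype(np.uint8),cv2.MORPH_OPEN,np.ones((9,9)))
        for c in cv2.findContours(m,cv2.RETR_EXTERNAL,cv2.CHAIN_APPROX_NONE)[0]:
            if cv2.contourArea(c)<1500: continue
            P=np.array([wonz(u+1e-6,v,z,s) for u,v in c[:,0]])          # outline on the lid plane, then a circle
            A=np.c_[2*P,np.ones(len(P))]; x=np.linalg.lstsq(A,(P**2).sum(1),rcond=None)[0]
            print(nm,'centre',x[:2],'r %.4f'%np.sqrt(x[2]+x[:2]@x[:2]),'px',c[:,0].mean(0))
E
python3 -c "
from h import *
jars('w3')"; python3 d.py W .4405 .252 .047 93
```

```text
grey centre [0.2205 0.1334] r 0.0382 px [ 32.3265 344.8418]
grey centre [0.4374 0.3227] r 0.0432 px [270.6004 136.6313]
grey centre [0.295  0.3343] r 0.0755 px [ 64.1541 117.6465]
t 5.80 tcp [0.4441 0.2589 0.1177] psi 93.4 F [ 0.2911 -0.4642 -0.6444] gap 0.230 tilt -1.000 q [0.31   0.5547 1.8117 0.     0.7765 0.2514]
target [0.4405 0.252  0.047 ] slide cm [-0.6603 -0.3951  7.0696] turn z 0.006
slide after turning [-0.665  -0.4002  7.0689]
```

```bash

python3 -m creep '[{"slide":[-0.7,-0.35,2.5],"angular":[0,0,0],"claw":-0.53},{"slide":[0,0,2.5],"angular":[0,0,0],"claw":-0.53},{"slide":[0,0,2],"angular":[0,0,0],"claw":-0.53},{"slide":[0.5,0,0],"angular":[0,0,0],"claw":-0.53},{"slide":[0.7,0,0],"angular":[0,0,0],"claw":-0.53},{"slide":[0.7,0,0],"angular":[0,0,0],"claw":-0.53},{"slide":[1,0,0],"angular":[0,0,0],"claw":-0.53},{"slide":[1.2,0,0],"angular":[0,0,0],"claw":-0.53},{"slide":[1.4,0,0],"angular":[0,0,0],"claw":-0.53},{"slide":[1.4,0,0],"angular":[0,0,0],"claw":-0.53}]'
python3 -m creep '[{"slide":[1.4,0,0],"angular":[0,0,0],"claw":-0.53},{"slide":[1.4,0,0],"angular":[0,0,0],"claw":-0.53},{"slide":[1.4,0,0],"angular":[0,0,0],"claw":-0.53},{"slide":[1.4,0,0],"angular":[0,0,0],"claw":-0.53},{"slide":[1.2,0,0],"angular":[0,0,0],"claw":-0.53},{"slide":[1,0,0],"angular":[0,0,0],"claw":-0.53},{"slide":[0.6,0,0],"angular":[0,0,0],"claw":-0.53},{"slide":[0.2,0,0],"angular":[0,0,0],"claw":-0.53},{"slide":[-1,0,0],"angular":[0,0,0],"claw":-0.53},{"slide":[0,0,-2],"angular":[0,0,0],"claw":-0.53}]'
python3 -c "
from h import *
jars('w4')"; python3 d.py R .064 0 .12
```

```text
t: 6.63
tcp_pos: [0.4375, 0.3226, 0.0493]
tool_rot: [0.687, 0.727, 0.001, 0.0]
force: [-0.3, -1.0, 0.0]
finger_gap: 0.235
gripper_force: 0.5
t: 7.47
tcp_pos: [0.4303, 0.3935, 0.065]
tool_rot: [0.687, 0.726, -0.005, -0.001]
force: [-0.7, 0.0, 0.5]
finger_gap: 0.241
gripper_force: 0.0
grey centre [0.4288 0.4622] r 0.0431 px [281.178  136.9768]
grey centre [0.3095 0.4444] r 0.0677 px [ 58.2027 161.7667]
t 7.52 tcp [0.4333 0.3957 0.0702] psi 93.1 F [ 0.7648 -0.0917  3.0184] gap 0.237 tilt -1.000 q [0.5497 0.6999 1.6534 0.0001 0.7882 0.4948]
target [0.6325 0.0377 0.12  ] slide cm [-36.8347  17.9374  -4.9849] turn z -1.343
slide after turning [-25.7873 -31.8371  -4.981 ]
```

```bash

python3 -m creep '[{"slide":[0,0,-3.5],"angular":[0,0,0],"claw":-0.53},{"slide":[-1.8,0.8,-2.5],"angular":[0,0,0],"claw":-0.53},{"slide":[-3.4,1.65,-1],"angular":[0,0,0],"claw":-0.53},{"slide":[-3.4,1.65,0],"angular":[0,0,0],"claw":-0.53},{"slide":[-3.4,1.65,0],"angular":[0,0,0],"claw":-0.53},{"slide":[-3.4,1.65,0],"angular":[0,0,0],"claw":-0.53},{"slide":[-3.4,1.65,0],"angular":[0,0,0],"claw":-0.53},{"slide":[-3.4,1.65,0],"angular":[0,0,0],"claw":-0.53},{"slide":[-3.4,1.65,0],"angular":[0,0,0],"claw":-0.53},{"slide":[-3.4,1.65,0],"angular":[0,0,0],"claw":-0.53}]' >/dev/null
python3 -m creep '[{"slide":[-3.4,1.65,0],"angular":[0,0,0],"claw":-0.53},{"slide":[-3.4,1.65,0],"angular":[0,0,0],"claw":-0.53},{"slide":[-1.0,0.65,0],"angular":[0,0,0],"claw":-0.53},{"slide":[0,0,0],"angular":[0,0,-0.122],"claw":-0.53},{"slide":[0,0,0],"angular":[0,0,-0.122],"claw":-0.53},{"slide":[0,0,0],"angular":[0,0,-0.122],"claw":-0.53},{"slide":[0,0,0],"angular":[0,0,-0.122],"claw":-0.53},{"slide":[0,0,0],"angular":[0,0,-0.122],"claw":-0.53},{"slide":[0,0,0],"angular":[0,0,-0.122],"claw":-0.53},{"slide":[0,0,0],"angular":[0,0,-0.122],"claw":-0.53}]' >/dev/null
python3 -m creep '[{"slide":[0,0,0],"angular":[0,0,-0.122],"claw":-0.53},{"slide":[0,0,0],"angular":[0,0,-0.122],"claw":-0.53},{"slide":[0,0,0],"angular":[0,0,-0.122],"claw":-0.53},{"slide":[0,0,0],"angular":[0,0,-0.122],"claw":-0.53},{"slide":[0,0,0],"angular":[0,0,0],"claw":-0.53},{"slide":[0,0,0],"angular":[0,0,0],"claw":-0.53}]' 
python3 d.py R .064 0 .05
python3 -c "
from h import *
jars('w5')"
```

```text
t: 9.68
tcp_pos: [0.6324, 0.039, 0.1381]
tool_rot: [0.088, 0.996, 0.0, -0.0]
force: [0.2, 0.7, 0.9]
finger_gap: 0.239
gripper_force: 0.0
t 9.68 tcp [0.6324 0.039  0.1381] psi 169.9 F [0.2343 0.7082 0.8529] gap 0.239 tilt -1.000 q [-0.1146  0.65    1.4912  0.0003  1.0009 -1.509 ]
target [0.6325 0.0377 0.05  ] slide cm [-0.0429 -0.1291  8.8065] turn z -0.004
slide after turning [-0.0382 -0.1273  8.8066]
green centre [0.5714 0.0495] r 0.0424 px [274.959  135.6475]
green centre [ 0.4716 -0.0606] r 0.0281 px [97.5556 37.1212]
grey centre [ 0.6497 -0.1587] r 0.0440 px [ 52.25   285.0223]
grey centre [ 0.5565 -0.062 ] r 0.0221 px [105.5146 153.1845]
grey centre [ 0.4928 -0.1312] r 0.0232 px [15.4138 97.2644]
```

View pics/w5.png

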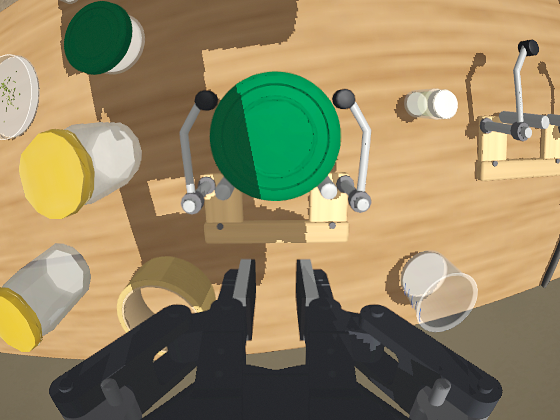

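The wrist view shows the green lid at (275,136), with posts at (223,188) and (329,188). The fingers are centred at x=275 behind the stand, so I can come down.

```bash

python3 -m creep '[{"slide":[0,-0.1,2.5],"angular":[0,0,0],"claw":-0.53},{"slide":[0,0,2.5],"angular":[0,0,0],"claw":-0.53},{"slide":[0,0,2],"angular":[0,0,0],"claw":-0.53},{"slide":[0,0,1.2],"angular":[0,0,0],"claw":-0.53},{"slide":[0,0,0.7],"angular":[0,0,0],"claw":-0.53},{"slide":[0.3,0,0],"angular":[0,0,0],"claw":-0.53},{"slide":[0.5,0,0],"angular":[0,0,0],"claw":-0.53},{"slide":[0.4,0,0],"angular":[0,0,0],"claw":-0.53},{"slide":[0.4,0,0],"angular":[0,0,0],"claw":-0.53}]'
python3 -m creep '[{"slide":[0.4,0,0],"angular":[0,0,0],"claw":-0.53},{"slide":[0.5,0,0],"angular":[0,0,0],"claw":-0.53},{"slide":[0.5,0,0],"angular":[0,0,0],"claw":-0.53},{"slide":[0.5,0,0],"angular":[0,0,0],"claw":-0.53}]'
python3 -m creep '[{"slide":[0.5,0,0],"angular":[0,0,0],"claw":-0.53},{"slide":[0.5,0,0],"angular":[0,0,0],"claw":-0.53},{"slide":[0.5,0,0],"angular":[0,0,0],"claw":-0.53}]'
python3 d.py R -.055 0 .049
```

```text
t: 10.48
tcp_pos: [0.6183, 0.041, 0.0509]
tool_rot: [0.086, 0.996, -0.0, 0.002]
force: [2.3, 0.9, 0.2]
finger_gap: 0.237
gripper_force: 1.1
t: 10.82
tcp_pos: [0.5992, 0.0442, 0.0501]
tool_rot: [0.086, 0.996, -0.0, 0.002]
force: [3.0, 0.7, 0.8]
finger_gap: 0.233
gripper_force: 1.3
t: 11.07
tcp_pos: [0.5822, 0.0472, 0.0493]
tool_rot: [0.086, 0.996, 0.0, -0.001]
force: [1.9, -0.7, 0.8]
finger_gap: 0.233
gripper_force: 0.9
t 11.07 tcp [0.5822 0.0472 0.0493] psi 170.1 F [ 1.9294 -0.7308  0.8022] gap 0.233 tilt -1.000 q [-0.1104  0.7319  1.6666  0.0003  0.7446 -1.5085]
target [0.5153 0.0582 0.049 ] slide cm [ 6.7798 -0.0737  0.0385] turn z -0.000
slide after turning [ 6.7799 -0.0728  0.0281]
```

```bash
python3 -c "
from h import *
jars('w6')"
python3 -m creep '[{"slide":[0.6,0,0],"angular":[0,0,0],"claw":-0.53},{"slide":[0.6,0,0],"angular":[0,0,0],"claw":-0.53},{"slide":[0.6,0,0],"angular":[0,0,0],"claw":-0.53},{"slide":[0.7,0,0],"angular":[0,0,0],"claw":-0.53},{"slide":[0.8,0,0],"angular":[0,0,0],"claw":-0.53},{"slide":[0.8,0,0],"angular":[0,0,0],"claw":-0.53},{"slide":[0.9,0,0],"angular":[0,0,0],"claw":-0.53},{"slide":[0.9,0,0],"angular":[0,0,0],"claw":-0.53},{"slide":[0.5,0,0],"angular":[0,0,0],"claw":-0.53},{"slide":[0.1,0,0],"angular":[0,0,0],"claw":-0.53}]'
python3 -m creep '[{"slide":[-1,0,0],"angular":[0,0,0],"claw":-0.53},{"slide":[0,0,-3.5],"angular":[0,0,0],"claw":-0.53},{"slide":[0,0,-3],"angular":[0,0,0],"claw":-0.53},{"slide":[0,0,0],"angular":[0,0,0],"claw":-0.53}]'
python3 -c "
from h import *
jars('w7')"; python3 d.py W .4628 -.001 .049 95
```

```text
green centre [0.5288 0.0567] r 0.0422 px [276.2308 170.2926]
green centre [ 0.4693 -0.0475] r 0.0248 px [30.2857 98.1795]
grey centre [ 0.6347 -0.1306] r 0.0550 px [ 28.2521 379.8803]
grey centre [ 0.5455 -0.0497] r 0.0304 px [ 48.3601 258.5417]
t: 11.95
tcp_pos: [0.5174, 0.0585, 0.0492]
tool_rot: [0.086, 0.996, 0.0, -0.001]
force: [-0.4, 0.0, 0.2]
finger_gap: 0.234
gripper_force: 0.0
t: 12.28
tcp_pos: [0.5341, 0.0559, 0.1186]
tool_rot: [0.086, 0.996, -0.0, 0.005]
force: [0.3, -0.4, 0.3]
finger_gap: 0.233
gripper_force: 0.0
green centre [ 0.4597 -0.0572] r 0.0277 px [ 90.2383 158.5093]
green centre [0.464  0.0673] r 0.0424 px [273.9558 122.4029]
grey centre [ 0.5357 -0.0598] r 0.0288 px [107.7064 271.3319]
grey centre [ 0.463  -0.1185] r 0.0218 px [ 14.7308 187.4308]
t 12.33 tcp [0.5328 0.0559 0.1169] psi 170.1 F [-1.2692  0.2387 -0.7243] gap 0.235 tilt -1.000 q [-0.1041  0.5744  1.7646 -0.      0.7949 -1.502 ]
target [ 0.4628 -0.001   0.049 ] slide cm [ 5.9714 -6.8172  6.7429] turn z 1.311
slide after turning [-5.0621 -7.4732  6.7916]
```

```bash

python3 -m creep '[{"slide":[2.6,-3.1,0],"angular":[0,0,0],"claw":-0.53},{"slide":[2.6,-3.1,0],"angular":[0,0,0],"claw":-0.53},{"slide":[0,0,0],"angular":[0,0,0.119],"claw":-0.53},{"slide":[0,0,0],"angular":[0,0,0.119],"claw":-0.53},{"slide":[0,0,0],"angular":[0,0,0.119],"claw":-0.53},{"slide":[0,0,0],"angular":[0,0,0.119],"claw":-0.53},{"slide":[0,0,0],"angular":[0,0,0.119],"claw":-0.53},{"slide":[0,0,0],"angular":[0,0,0.119],"claw":-0.53},{"slide":[0,0,0],"angular":[0,0,0.119],"claw":-0.53},{"slide":[0,0,0],"angular":[0,0,0.119],"claw":-0.53}]' >/dev/null
python3 -m creep '[{"slide":[0,0,0],"angular":[0,0,0.119],"claw":-0.53},{"slide":[0,0,0],"angular":[0,0,0.119],"claw":-0.53},{"slide":[0,0,0],"angular":[0,0,0.119],"claw":-0.53},{"slide":[0,0,0],"angular":[0,0,0],"claw":-0.53},{"slide":[0,0,0],"angular":[0,0,0],"claw":-0.53}]' >/dev/null
python3 d.py W .4698 .0036 .05 95.2; python3 -c "
from h import *
jars('w8')"
```

```text
t 13.58 tcp [0.4674 0.0041 0.1138] psi 95.3 F [ 0.2638 -0.308   0.4978] gap 0.237 tilt -1.000 q [-0.2309  0.5193  1.9291 -0.      0.6941 -0.3228]
target [0.4698 0.0036 0.05  ] slide cm [-0.0772  0.2357  6.3756] turn z 0.001
slide after turning [-0.0752  0.2304  6.3758]
green centre [ 0.4676 -0.0547] r 0.0228 px [270.2717 314.422 ]
green centre [0.4641 0.0676] r 0.0424 px [279.7786 135.8224]
grey centre [ 0.2468 -0.0147] r 0.0414 px [  7.122  240.4704]
```

```bash

python3 -m creep '[{"slide":[0,0.23,2.5],"angular":[0,0,0],"claw":-0.53},{"slide":[0,0,2.3],"angular":[0,0,0],"claw":-0.53},{"slide":[0,0,1.6],"angular":[0,0,0],"claw":-0.53},{"slide":[0.3,0,0],"angular":[0,0,0],"claw":-0.53},{"slide":[0.4,0,0],"angular":[0,0,0],"claw":-0.53},{"slide":[0.6,0,0],"angular":[0,0,0],"claw":-0.53},{"slide":[0.8,0,0],"angular":[0,0,0],"claw":-0.53},{"slide":[1,0,0],"angular":[0,0,0],"claw":-0.53},{"slide":[1.2,0,0],"angular":[0,0,0],"claw":-0.53},{"slide":[1.3,0,0],"angular":[0,0,0],"claw":-0.53}]'
python3 -m creep '[{"slide":[1.4,0,0],"angular":[0,0,0],"claw":-0.53},{"slide":[1.4,0,0],"angular":[0,0,0],"claw":-0.53},{"slide":[1.4,0,0],"angular":[0,0,0],"claw":-0.53},{"slide":[1.4,0,0],"angular":[0,0,0],"claw":-0.53},{"slide":[1.4,0,0],"angular":[0,0,0],"claw":-0.53}]'
python3 -c "
from h import *
jars('w9')"; python3 d.py W .4458 .267 .05 95.2
```

```text
t: 14.47
tcp_pos: [0.465, 0.0613, 0.0512]
tool_rot: [0.675, 0.738, 0.0, 0.001]
force: [1.0, -1.6, -0.7]
finger_gap: 0.236
gripper_force: 0.5
t: 14.88
tcp_pos: [0.4582, 0.1315, 0.0512]
tool_rot: [0.674, 0.738, 0.0, 0.0]
force: [-1.0, -1.0, -0.1]
finger_gap: 0.236
gripper_force: 0.5
green centre [0.4517 0.1856] r 0.0424 px [271.9865 168.3788]
grey centre [0.3508 0.2286] r 0.0276 px [33.0713 66.285 ]
t 14.93 tcp [0.4578 0.1333 0.0512] psi 95.2 F [-0.0731  1.2448 -0.1908] gap 0.235 tilt -1.000 q [ 0.048   0.6517  1.9418  0.0014  0.547  -0.0448]
target [0.4458 0.267  0.05  ] slide cm [13.4205  0.0297  0.129 ] turn z 0.001
slide after turning [13.4206  0.0192  0.1196]
```

Nest is stable. Continue the remaining 13.4 cm.

```bash

python3 -m creep '[{"slide":[0.8,0,0],"angular":[0,0,0],"claw":-0.53},{"slide":[1.2,0,0],"angular":[0,0,0],"claw":-0.53},{"slide":[1.5,0,0],"angular":[0,0,0],"claw":-0.53},{"slide":[1.5,0,0],"angular":[0,0,0],"claw":-0.53},{"slide":[1.5,0,0],"angular":[0,0,0],"claw":-0.53},{"slide":[1.5,0,0],"angular":[0,0,0],"claw":-0.53},{"slide":[1.5,0,0],"angular":[0,0,0],"claw":-0.53},{"slide":[1.3,0,0],"angular":[0,0,0],"claw":-0.53},{"slide":[1.1,0,0],"angular":[0,0,0],"claw":-0.53},{"slide":[0.8,0,0],"angular":[0,0,0],"claw":-0.53}]'
python3 -m creep '[{"slide":[0.5,0,0],"angular":[0,0,0],"claw":-0.53},{"slide":[0.1,0,0],"angular":[0,0,0],"claw":-0.53},{"slide":[-1,0,0],"angular":[0,0,0],"claw":-0.53},{"slide":[0,0,-3.5],"angular":[0,0,0],"claw":-0.53},{"slide":[0,0,-3],"angular":[0,0,0],"claw":-0.53},{"slide":[0,0,0],"angular":[0,0,0],"claw":-0.53},{"slide":[0,0,0],"angular":[0,0,0],"claw":-0.53}]'
python3 -c "
from h import *
jars('w10')"; python3 d.py L -.173 0 .12
```

```text
t: 15.77
tcp_pos: [0.4471, 0.2574, 0.0507]
tool_rot: [0.675, 0.738, 0.0, 0.0]
force: [0.3, -0.9, 0.6]
finger_gap: 0.236
gripper_force: 0.8
t: 16.35
tcp_pos: [0.4488, 0.2518, 0.1166]
tool_rot: [0.675, 0.737, 0.002, 0.001]
force: [-0.8, 0.3, -0.3]
finger_gap: 0.236
gripper_force: 0.0
green centre [0.4401 0.3169] r 0.0424 px [270.5774 132.172 ]
grey centre [0.2277 0.137 ] r 0.0517 px [ 21.4488 324.1717]
grey centre [0.6055 0.3896] r 0.0199 px [532.1181  65.5972]
grey centre [0.2988 0.3268] r 0.0722 px [ 62.4986 113.1307]
t 16.40 tcp [0.4477 0.2516 0.1156] psi 95.0 F [ 0.3155 -0.2447 -0.7713] gap 0.239 tilt -1.000 q [0.2941 0.5574 1.8158 0.     0.7678 0.2063]
target [0.376  0.3267 0.12  ] slide cm [ 8.1084 -6.4825 -0.4464] turn z -1.408
slide after turning [ 7.7119  6.9496 -0.4436]
```

View pics/w10.png

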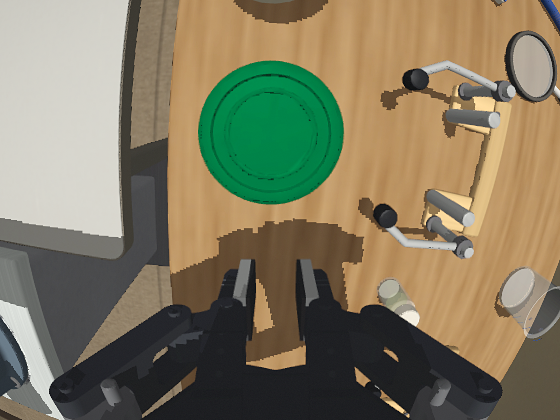

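The squat jar stands upright at (271,132) in front of the empty left stand, whose rollers are at (416,79) and (385,215) and pivots at (508,91) and (464,248). The tall jar is parked beyond, at the top of the view. I'll check the stand frame from here.

```bash
python3 -c "
from h import *
s=manip.sense()
frame([wonz(u,v,.068,s) for u,v in [(508,91),(464,248),(416,79),(385,215)]])"; python3 d.py W .373 .319 .12 178
```

```text
seat [0.5458 0.3152] deg -5.177731519986761 resid mm [[-1.0, 1.1], [0.4, -2.2], [0.7, 2.5], [-0.2, -1.5]]
t 16.40 tcp [0.4477 0.2516 0.1156] psi 95.0 F [ 0.3155 -0.2447 -0.7713] gap 0.239 tilt -1.000 q [0.2941 0.5574 1.8158 0.     0.7678 0.2063]
target [0.373 0.319 0.12 ] slide cm [ 7.3704 -6.8473 -0.4467] turn z -1.448
slide after turning [ 7.6985  6.4764 -0.4436]
```

```bash

python3 -m creep '[{"slide":[2.43,-2.22,0],"angular":[0,0,0],"claw":-0.53},{"slide":[2.43,-2.22,0],"angular":[0,0,0],"claw":-0.53},{"slide":[2.43,-2.22,0],"angular":[0,0,0],"claw":-0.53},{"slide":[0,0,0],"angular":[0,0,-0.1214],"claw":-0.53},{"slide":[0,0,0],"angular":[0,0,-0.1214],"claw":-0.53},{"slide":[0,0,0],"angular":[0,0,-0.1214],"claw":-0.53},{"slide":[0,0,0],"angular":[0,0,-0.1214],"claw":-0.53},{"slide":[0,0,0],"angular":[0,0,-0.1214],"claw":-0.53},{"slide":[0,0,0],"angular":[0,0,-0.1214],"claw":-0.53},{"slide":[0,0,0],"angular":[0,0,-0.1214],"claw":-0.53}]' >/dev/null
python3 -m creep '[{"slide":[0,0,0],"angular":[0,0,-0.1214],"claw":-0.53},{"slide":[0,0,0],"angular":[0,0,-0.1214],"claw":-0.53},{"slide":[0,0,0],"angular":[0,0,-0.1214],"claw":-0.53},{"slide":[0,0,0],"angular":[0,0,-0.1214],"claw":-0.53},{"slide":[0,0,0],"angular":[0,0,-0.1214],"claw":-0.53},{"slide":[0,0,2.5],"angular":[0,0,0],"claw":-0.53},{"slide":[0,0,2.3],"angular":[0,0,0],"claw":-0.53},{"slide":[0,0,1.6],"angular":[0,0,0],"claw":-0.53},{"slide":[0,0,0],"angular":[0,0,0],"claw":-0.53},{"slide":[0,0,0],"angular":[0,0,0],"claw":-0.53}]'
python3 d.py W .375 .3185 .05 178.5
```

```text
t: 18.07
tcp_pos: [0.3734, 0.318, 0.0498]
tool_rot: [0.013, 1.0, -0.001, -0.002]
force: [0.2, 0.2, 1.1]
finger_gap: 0.236
gripper_force: 0.0
t 18.07 tcp [0.3734 0.318  0.0498] psi 178.5 F [0.1804 0.2371 1.0801] gap 0.236 tilt -1.000 q [ 0.4772  0.6638  1.9037 -0.      0.5789 -1.0681]
target [0.375  0.3185 0.05  ] slide cm [-0.1568  0.052  -0.0235] turn z 0.001
slide after turning [-0.1568  0.0522 -0.0227]
```

```bash

python3 -m creep '[{"slide":[-0.4,0,0],"angular":[0,0,0],"claw":-0.53},{"slide":[-0.5,0,0],"angular":[0,0,0],"claw":-0.53},{"slide":[-0.7,0,0],"angular":[0,0,0],"claw":-0.53},{"slide":[-0.9,0,0],"angular":[0,0,0],"claw":-0.53},{"slide":[-0.9,0,0],"angular":[0,0,0],"claw":-0.53},{"slide":[-0.9,0,0],"angular":[0,0,0],"claw":-0.53},{"slide":[-0.8,0,0],"angular":[0,0,0],"claw":-0.53},{"slide":[-0.6,0,0],"angular":[0,0,0],"claw":-0.53},{"slide":[-0.5,0,0],"angular":[0,0,0],"claw":-0.53},{"slide":[-0.4,0,0],"angular":[0,0,0],"claw":-0.53}]'
python3 -m creep '[{"slide":[-0.3,0,0],"angular":[0,0,0],"claw":-0.53},{"slide":[-0.3,0,0],"angular":[0,0,0],"claw":-0.53},{"slide":[-0.3,0,0],"angular":[0,0,0],"claw":-0.53}]'
python3 -c "
from h import *
jars('w11')"
python3 d.py W .492 .3165 .05 178.5
```

```text
t: 18.9
tcp_pos: [0.4411, 0.3174, 0.0514]
tool_rot: [0.013, 1.0, -0.0, -0.0]
force: [-1.6, 0.1, 1.9]
finger_gap: 0.236
gripper_force: 1.2
t: 19.15
tcp_pos: [0.4488, 0.3173, 0.0512]
tool_rot: [0.012, 1.0, -0.0, -0.001]
force: [-3.7, 1.3, 2.5]
finger_gap: 0.232
gripper_force: 2.3
green centre [0.4725 0.3166] r 0.0205 px [275.3934 333.0615]
grey centre [0.4323 0.4471] r 0.0333 px [534.858  251.7358]
grey centre [0.2829 0.3654] r 0.0673 px [383.3678  13.3653]
t 19.20 tcp [0.45   0.3175 0.0513] psi 178.6 F [-1.8689  0.506   1.2014] gap 0.235 tilt -1.000 q [ 0.4114  0.7015  1.754   0.0004  0.6859 -1.1348]
target [0.492  0.3165 0.05  ] slide cm [-4.2005  0.004   0.1335] turn z 0.001
slide after turning [-4.2005  0.0092  0.1331]
```

```bash

python3 -m creep '[{"slide":[-0.4,0,0],"angular":[0,0,0],"claw":-0.53},{"slide":[-0.4,0,0],"angular":[0,0,0],"claw":-0.53},{"slide":[-0.4,0,0],"angular":[0,0,0],"claw":-0.53},{"slide":[-0.4,0,0],"angular":[0,0,0],"claw":-0.53}]'
python3 -m creep '[{"slide":[-0.3,0,0],"angular":[0,0,0],"claw":-0.53},{"slide":[-0.3,0,0],"angular":[0,0,0],"claw":-0.53},{"slide":[-0.3,0,0],"angular":[0,0,0],"claw":-0.53}]'
python3 -m creep '[{"slide":[-0.3,0,0],"angular":[0,0,0],"claw":-0.53},{"slide":[-0.3,0,0],"angular":[0,0,0],"claw":-0.53}]'
python3 -m creep '[{"slide":[-0.3,0,0],"angular":[0,0,0],"claw":-0.53},{"slide":[-0.2,0,0],"angular":[0,0,0],"claw":-0.53}]'

```

```text
t: 19.53
tcp_pos: [0.4641, 0.3165, 0.051]
tool_rot: [0.012, 1.0, -0.001, -0.002]
force: [-6.1, 0.8, 3.8]
finger_gap: 0.239
gripper_force: 3.3
t: 19.78
tcp_pos: [0.4738, 0.3166, 0.051]
tool_rot: [0.012, 1.0, -0.0, -0.001]
force: [-3.6, 2.0, 0.4]
finger_gap: 0.231
gripper_force: 2.3
t: 19.95
tcp_pos: [0.4817, 0.3165, 0.0512]
tool_rot: [0.012, 1.0, -0.0, 0.001]
force: [-2.9, -0.6, 0.5]
finger_gap: 0.236
gripper_force: 0.8
t: 20.12
tcp_pos: [0.4869, 0.3162, 0.0513]
tool_rot: [0.013, 1.0, -0.0, 0.001]
force: [-1.1, -0.5, 0.3]
finger_gap: 0.232
gripper_force: 0.7
```

```bash

python3 -m creep '[{"slide":[-0.2,0,0],"angular":[0,0,0],"claw":-0.53},{"slide":[-0.1,0,0],"angular":[0,0,0],"claw":-0.53}]' | grep -E "tcp|force"
python3 -m creep '[{"slide":[-0.1,0,0],"angular":[0,0,0],"claw":-0.53},{"slide":[0,0,0],"angular":[0,0,0],"claw":-0.53}]'| grep -E "tcp|force"
python3 -m creep '[{"slide":[-0.1,0,0],"angular":[0,0,0],"claw":-0.53},{"slide":[0,0,0],"angular":[0,0,0],"claw":-0.53}]'| grep -E "tcp|force"
```

```text
tcp_pos: [0.4895, 0.3162, 0.0513]
force: [-0.8, -0.1, -0.3]
gripper_force: 0.4
tcp_pos: [0.4903, 0.3164, 0.0514]
force: [0.4, -0.8, -0.8]
gripper_force: 0.2
tcp_pos: [0.4909, 0.3163, 0.0513]
force: [-1.3, 0.4, 0.2]
gripper_force: 0.3
```

```bash

python3 -m creep '[{"slide":[-0.15,0,0],"angular":[0,0,0],"claw":-0.53},{"slide":[0,0,0],"angular":[0,0,0],"claw":-0.53}]' | grep -E "tcp|force"
python3 -m creep '[{"slide":[-0.15,0,0],"angular":[0,0,0],"claw":-0.53},{"slide":[0,0,0],"angular":[0,0,0],"claw":-0.53}]'| grep -E "tcp|force"
python3 -m creep '[{"slide":[-0.1,0,0],"angular":[0,0,0],"claw":-0.53},{"slide":[0,0,0],"angular":[0,0,0],"claw":-0.53}]'| grep -E "tcp|force"
```

```text
tcp_pos: [0.4924, 0.3163, 0.0514]
force: [-0.2, -0.1, -0.4]
gripper_force: 0.4
tcp_pos: [0.494, 0.3162, 0.0514]
force: [0.2, -0.1, 0.6]
gripper_force: 0.5
tcp_pos: [0.4949, 0.3162, 0.0513]
force: [-0.0, -0.6, -0.8]
gripper_force: 0.5
```

```bash

python3 -m creep '[{"slide":[-0.1,0,0],"angular":[0,0,0],"claw":-0.53},{"slide":[0,0,0],"angular":[0,0,0],"claw":-0.53}]' | grep -E "tcp|force"
python3 -m creep '[{"slide":[-0.1,0,0],"angular":[0,0,0],"claw":-0.53},{"slide":[0,0,0],"angular":[0,0,0],"claw":-0.53}]'| grep -E "tcp|force"
python3 -c "
from h import *
cv2.imwrite('pics/w12.png',viewer.snapshot('wrist'))"
```

```text
tcp_pos: [0.4959, 0.3161, 0.0513]
force: [-1.6, 0.2, -0.2]
gripper_force: 0.5
tcp_pos: [0.4969, 0.3161, 0.0513]
force: [-2.4, -0.5, -0.3]
gripper_force: 0.5
```

View pics/w12.png

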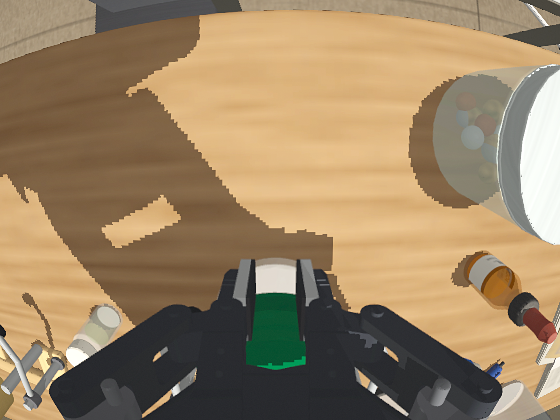

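The lid is visible between the fingers at about (275,330), and the tall jar is still parked at the right of the frame. Contact is just starting to build, so I'll keep creeping in.

```bash

python3 -m creep '[{"slide":[-0.1,0,0],"angular":[0,0,0],"claw":-0.53},{"slide":[0,0,0],"angular":[0,0,0],"claw":-0.53}]' | grep -E "tcp|force"
python3 -m creep '[{"slide":[-0.1,0,0],"angular":[0,0,0],"claw":-0.53},{"slide":[0,0,0],"angular":[0,0,0],"claw":-0.53}]'| grep -E "tcp|force"
```

```text
tcp_pos: [0.4975, 0.3161, 0.0513]
force: [-1.1, -0.2, 0.3]
gripper_force: 0.9
tcp_pos: [0.4978, 0.316, 0.0512]
force: [-3.4, -0.3, 2.3]
gripper_force: 1.9
```

```bash

python3 -m creep '[{"slide":[-0.1,0,0],"angular":[0,0,0],"claw":-0.53},{"slide":[0,0,0],"angular":[0,0,0],"claw":-0.53}]' | grep -E "tcp|force"
python3 -m creep '[{"slide":[-0.1,0,0],"angular":[0,0,0],"claw":-0.53},{"slide":[0,0,0],"angular":[0,0,0],"claw":-0.53}]'| grep -E "tcp|force"
```

```text
tcp_pos: [0.498, 0.3159, 0.0512]
force: [-5.7, -0.4, 3.1]
gripper_force: 2.8
tcp_pos: [0.4982, 0.3158, 0.0512]
force: [-6.3, 0.8, 4.1]
gripper_force: 3.6
```

```bash

python3 -m creep '[{"slide":[-0.12,0,0],"angular":[0,0,0],"claw":-0.53},{"slide":[0,0,0],"angular":[0,0,0],"claw":-0.53}]' | grep -E "tcp|force"
python3 -m creep '[{"slide":[-0.06,0,0],"angular":[0,0,0],"claw":-0.53},{"slide":[0,0,0],"angular":[0,0,0],"claw":-0.53}]'| grep -E "tcp|force"
```

```text
tcp_pos: [0.4984, 0.3158, 0.0512]
force: [-8.6, 1.2, 6.3]
gripper_force: 4.5
tcp_pos: [0.4985, 0.3158, 0.0512]
force: [-9.5, 2.3, 5.9]
gripper_force: 5.0
```

Firm stop at about 10 N. I'll back off, lift, and check the seating with the wrist and top cameras.

```bash

python3 -m creep '[{"slide":[0.8,0,0],"angular":[0,0,0],"claw":-0.53},{"slide":[1,0,0],"angular":[0,0,0],"claw":-0.53},{"slide":[0,0,-4],"angular":[0,0,0],"claw":-0.53},{"slide":[0,0,-4],"angular":[0,0,0],"claw":-0.53},{"slide":[3.5,0,0],"angular":[0,0,0],"claw":-0.53},{"slide":[0,0,0],"angular":[0,0,0],"claw":-0.53},{"slide":[0,0,0],"angular":[0,0,0],"claw":-0.53}]' 
python3 -c "
from h import *
jars('w13')
im=viewer.snapshot('top');cv2.imwrite('pics/top3.png',im)
for c,a,s,_ in blobs(green(im)): print('top green',c,a,s,onz('top',*c,.069))"
python3 d.py W .4233 .528 .13 94.9
```

```text
t: 23.08
tcp_pos: [0.4484, 0.3173, 0.132]
tool_rot: [0.012, 1.0, 0.0, 0.001]
force: [0.4, 0.7, 0.2]
finger_gap: 0.239
gripper_force: 0.0
green centre [0.5394 0.3148] r 0.0345 px [275.0653 332.1184]
grey centre [0.4284 0.4605] r 0.0433 px [475.8026 202.7346]
grey centre [0.2748 0.3961] r 0.0977 px [369.0558  26.8381]
top green [205.9684 217.6842] 950 [35 34] [0.549 0.311]
top green [358.9476 256.0667] 420 [23 23] [ 0.4599 -0.0714]
t 23.18 tcp [0.4503 0.3174 0.1313] psi 178.6 F [-0.6946 -0.1724  0.0736] gap 0.231 tilt -1.000 q [ 0.4114  0.568   1.7126 -0.0006  0.859  -1.1344]
target [0.4233 0.528  0.13  ] slide cm [ 3.2171 20.9861  0.1369] turn z 1.461
slide after turning [21.2126 -0.89    0.1343]
```

The squat jar is now at (0.549, 0.311), the same x the tall jar had when home in this stand. Next I'll move the tall jar, starting from its left side.

```bash

python3 -m creep '[{"slide":[0.3,2,0],"angular":[0,0,0],"claw":-0.53},{"slide":[0.5,3.2,0],"angular":[0,0,0],"claw":-0.53},{"slide":[0.5,3.2,0],"angular":[0,0,0],"claw":-0.53},{"slide":[0.5,3.2,0],"angular":[0,0,0],"claw":-0.53},{"slide":[0.5,3.2,0],"angular":[0,0,0],"claw":-0.53},{"slide":[0.5,3.2,0],"angular":[0,0,0],"claw":-0.53},{"slide":[0.4,3,0],"angular":[0,0,0],"claw":-0.53},{"slide":[0,0,0],"angular":[0,0,0.1218],"claw":-0.53},{"slide":[0,0,0],"angular":[0,0,0.1218],"claw":-0.53},{"slide":[0,0,0],"angular":[0,0,0.1218],"claw":-0.53}]' >/dev/null
python3 -m creep '[{"slide":[0,0,0],"angular":[0,0,0.1218],"claw":-0.53},{"slide":[0,0,0],"angular":[0,0,0.1218],"claw":-0.53},{"slide":[0,0,0],"angular":[0,0,0.1218],"claw":-0.53},{"slide":[0,0,0],"angular":[0,0,0.1218],"claw":-0.53},{"slide":[0,0,0],"angular":[0,0,0.1218],"claw":-0.53},{"slide":[0,0,0],"angular":[0,0,0.1218],"claw":-0.53},{"slide":[0,0,0],"angular":[0,0,0.1218],"claw":-0.53},{"slide":[0,0,0],"angular":[0,0,0.1218],"claw":-0.53},{"slide":[0,0,0],"angular":[0,0,0.1218],"claw":-0.53},{"slide":[0,0,0],"angular":[0,0,0],"claw":-0.53}]' 
python3 d.py W .4233 .528 .047 94.9
```

```text
t: 24.85
tcp_pos: [0.4238, 0.528, 0.1302]
tool_rot: [0.678, 0.735, -0.0, 0.0]
force: [-0.2, -0.1, -0.2]
finger_gap: 0.232
gripper_force: 0.0
t 24.85 tcp [0.4238 0.528  0.1302] psi 94.7 F [-0.1872 -0.1106 -0.2384] gap 0.232 tilt -1.000 q [ 0.7299  0.7112  1.3766 -0.0004  1.0539  0.6485]
target [0.4233 0.528  0.047 ] slide cm [ 0.0036 -0.0503  8.3178] turn z -0.004
slide after turning [ 0.0014 -0.0489  8.3178]
```

```bash

python3 -m creep '[{"slide":[0,0,2.5],"angular":[0,0,0],"claw":-0.53},{"slide":[0,0,2.5],"angular":[0,0,0],"claw":-0.53},{"slide":[0,0,2],"angular":[0,0,0],"claw":-0.53},{"slide":[0,0,1.2],"angular":[0,0,0],"claw":-0.53},{"slide":[-0.4,0,0],"angular":[0,0,0],"claw":-0.53},{"slide":[-0.5,0,0],"angular":[0,0,0],"claw":-0.53},{"slide":[-0.7,0,0],"angular":[0,0,0],"claw":-0.53},{"slide":[-1,0,0],"angular":[0,0,0],"claw":-0.53},{"slide":[-1.2,0,0],"angular":[0,0,0],"claw":-0.53},{"slide":[-1.4,0,0],"angular":[0,0,0],"claw":-0.53}]'
python3 -m creep '[{"slide":[-1.5,0,0],"angular":[0,0,0],"claw":-0.53},{"slide":[-1.5,0,0],"angular":[0,0,0],"claw":-0.53},{"slide":[-1.5,0,0],"angular":[0,0,0],"claw":-0.53},{"slide":[-1.5,0,0],"angular":[0,0,0],"claw":-0.53},{"slide":[-1.5,0,0],"angular":[0,0,0],"claw":-0.53},{"slide":[-1.5,0,0],"angular":[0,0,0],"claw":-0.53},{"slide":[-1.5,0,0],"angular":[0,0,0],"claw":-0.53},{"slide":[-1.5,0,0],"angular":[0,0,0],"claw":-0.53},{"slide":[-1.4,0,0],"angular":[0,0,0],"claw":-0.53},{"slide":[-1.2,0,0],"angular":[0,0,0],"claw":-0.53}]'
python3 d.py W .4583 .1216 .047 94.9
python3 -c "
from h import *
im=viewer.snapshot('scene');cv2.imwrite('pics/sc4.png',im)"
```

```text
t: 25.68
tcp_pos: [0.4278, 0.4757, 0.0506]
tool_rot: [0.677, 0.736, 0.001, 0.0]
force: [-1.3, 0.9, -2.0]
finger_gap: 0.235
gripper_force: 0.5
t: 26.52
tcp_pos: [0.4398, 0.3293, 0.0496]
tool_rot: [0.677, 0.736, 0.0, 0.0]
force: [0.1, 2.3, 1.8]
finger_gap: 0.236
gripper_force: 1.1
t 26.52 tcp [0.4398 0.3293 0.0496] psi 94.8 F [0.1207 2.2599 1.8439] gap 0.236 tilt -1.000 q [0.4393 0.7034 1.7582 0.0001 0.6793 0.3555]
target [0.4583 0.1216 0.047 ] slide cm [-20.8555   0.1057   0.257 ] turn z -0.002
slide after turning [-20.8555   0.0683   0.2632]
```

View pics/sc4.png

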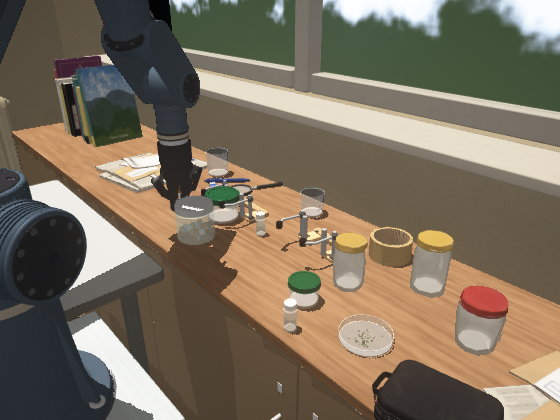

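The scene view shows the tall jar standing at (195,220) ahead of the fingers and the squat jar in the left stand at (222,200). Continue.

```bash

python3 -m creep '[{"slide":[-1.2,0,0],"angular":[0,0,0],"claw":-0.53},{"slide":[-1.5,0,0],"angular":[0,0,0],"claw":-0.53},{"slide":[-1.5,0,0],"angular":[0,0,0],"claw":-0.53},{"slide":[-1.5,0,0],"angular":[0,0,0],"claw":-0.53},{"slide":[-1.5,0,0],"angular":[0,0,0],"claw":-0.53},{"slide":[-1.5,0,0],"angular":[0,0,0],"claw":-0.53},{"slide":[-1.5,0,0],"angular":[0,0,0],"claw":-0.53},{"slide":[-1.5,0,0],"angular":[0,0,0],"claw":-0.53},{"slide":[-1.5,0,0],"angular":[0,0,0],"claw":-0.53},{"slide":[-1.5,0,0],"angular":[0,0,0],"claw":-0.53}]'
python3 -m creep '[{"slide":[-1.5,0,0],"angular":[0,0,0],"claw":-0.53},{"slide":[-1.4,0,0],"angular":[0,0,0],"claw":-0.53},{"slide":[-1.2,0,0],"angular":[0,0,0],"claw":-0.53},{"slide":[-1,0,0],"angular":[0,0,0],"claw":-0.53},{"slide":[-0.7,0,0],"angular":[0,0,0],"claw":-0.53},{"slide":[-0.4,0,0],"angular":[0,0,0],"claw":-0.53},{"slide":[-0.1,0,0],"angular":[0,0,0],"claw":-0.53}]'
python3 -m creep '[{"slide":[1,0,0],"angular":[0,0,0],"claw":-0.53},{"slide":[0.5,0,-3.5],"angular":[0,0,0],"claw":-0.53},{"slide":[0,0,-3.5],"angular":[0,0,0],"claw":-0.53},{"slide":[3,0,0],"angular":[0,0,0],"claw":-0.53},{"slide":[0,0,0],"angular":[0,0,0],"claw":-0.53},{"slide":[0,0,0],"angular":[0,0,0],"claw":-0.53}]'
python3 d.py W .393 .08 .12 170
python3 -c "
from h import *
jars('w14')
im=viewer.snapshot('top');cv2.imwrite('pics/top4.png',im)
cv2.imwrite('pics/crop4.png',cv2.resize(im[165:305,130:400],None,fx=2.95,fy=2.95,interpolation=cv2.INTER_CUBIC))
for c,a,s,_ in blobs(green(im)): print('top green',c,a,s,onz('top',*c,.069))
"
```

```text
t: 27.4
tcp_pos: [0.4517, 0.1835, 0.0493]
tool_rot: [0.676, 0.736, 0.0, -0.0]
force: [0.2, 1.1, 2.1]
finger_gap: 0.236
gripper_force: 1.0
t: 27.98
tcp_pos: [0.457, 0.1209, 0.0492]
tool_rot: [0.677, 0.736, -0.0, -0.0]
force: [0.0, 2.1, 0.5]
finger_gap: 0.236
gripper_force: 0.8
t: 28.48
tcp_pos: [0.4528, 0.168, 0.1197]
tool_rot: [0.675, 0.738, 0.0, 0.0]
force: [0.5, -0.3, 0.1]
finger_gap: 0.235
gripper_force: 0.0
t 28.48 tcp [0.4528 0.168  0.1197] psi 95.0 F [ 0.5006 -0.2994  0.0986] gap 0.235 tilt -1.000 q [ 0.1235  0.5214  1.8882 -0.0003  0.7311  0.0357]
target [0.393 0.08  0.12 ] slide cm [-8.2406 -6.7314 -0.0316] turn z -1.308
slide after turning [ 4.3614 -9.7055 -0.0272]
green centre [0.5482 0.3067] r 0.0413 px [437.8486  43.1714]
grey centre [0.2285 0.0588] r 0.0519 px [ 22.0938 321.1111]
grey centre [0.3008 0.2655] r 0.0612 px [60.0018 80.4075]
top green [206.0265 217.6229] 944 [35 34] [0.5492 0.3109]
top green [358.9476 256.0667] 420 [23 23] [ 0.4599 -0.0714]
```

View pics/crop4.png

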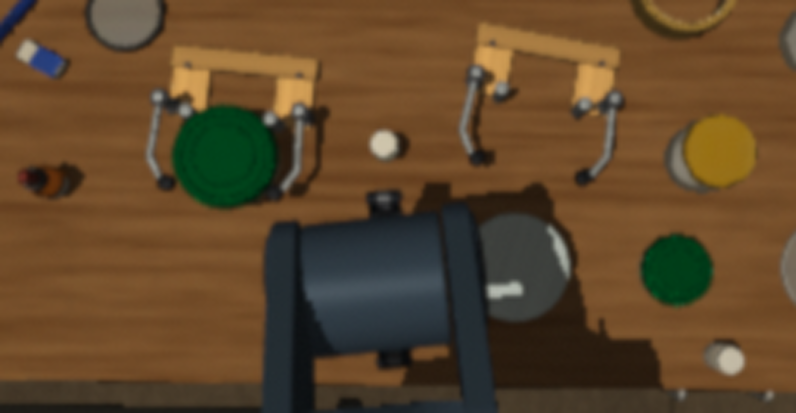

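The crop shows the squat jar seated against both posts at (185,110) and (270,118). The tall jar stands at about (518,267), in front of the right stand and on its line. I'll go round to its front.

```bash
python3 -c "
from h import *
print(onz('top',305.6,255.5,.087))"
python3 -m creep '[{"slide":[-2.82,-2.01,0],"angular":[0,0,0],"claw":-0.53},{"slide":[-2.82,-2.01,0],"angular":[0,0,0],"claw":-0.53},{"slide":[-2.82,-2.01,0],"angular":[0,0,0],"claw":-0.53},{"slide":[0,0,0],"angular":[0,0,-0.1192],"claw":-0.53},{"slide":[0,0,0],"angular":[0,0,-0.1192],"claw":-0.53},{"slide":[0,0,0],"angular":[0,0,-0.1192],"claw":-0.53},{"slide":[0,0,0],"angular":[0,0,-0.1192],"claw":-0.53},{"slide":[0,0,0],"angular":[0,0,-0.1192],"claw":-0.53},{"slide":[0,0,0],"angular":[0,0,-0.1192],"claw":-0.53},{"slide":[0,0,0],"angular":[0,0,-0.1192],"claw":-0.53}]' >/dev/null
python3 -m creep '[{"slide":[0,0,0],"angular":[0,0,-0.1192],"claw":-0.53},{"slide":[0,0,0],"angular":[0,0,-0.1192],"claw":-0.53},{"slide":[0,0,0],"angular":[0,0,-0.1192],"claw":-0.53},{"slide":[0,0,0],"angular":[0,0,-0.1192],"claw":-0.53},{"slide":[0,0,0],"angular":[0,0,0],"claw":-0.53},{"slide":[0,0,0],"angular":[0,0,0],"claw":-0.53}]'
python3 d.py R -.173 0 .048
python3 -c "
from h import *
jars('w15')"
```

```text
[0.4593 0.0627]
t: 29.92
tcp_pos: [0.3999, 0.0766, 0.1188]
tool_rot: [0.089, 0.996, -0.0, -0.001]
force: [0.3, -0.8, 0.1]
finger_gap: 0.233
gripper_force: 0.0
t 29.92 tcp [0.3999 0.0766 0.1188] psi 169.7 F [ 0.2551 -0.7789  0.1494] gap 0.233 tilt -1.000 q [-0.0868  0.4583  2.0703 -0.0002  0.6146 -1.4783]
target [0.3991 0.0784 0.048 ] slide cm [0.1001 0.1698 7.0808] turn z -0.006
slide after turning [0.1098 0.1688 7.0807]
green centre [0.542  0.3051] r 0.0470 px [526.4559 321.3775]
green centre [ 0.44   -0.0557] r 0.0267 px [119.2244 306.9872]
grey centre [0.4786 0.0636] r 0.0196 px [278.1551 350.369 ]
grey centre [0.2837 0.2291] r 0.0577 px [472.2365  36.8196]
```

```bash

python3 -m creep '[{"slide":[0.3,0,2.5],"angular":[0,0,0],"claw":-0.53},{"slide":[0,0,2.5],"angular":[0,0,0],"claw":-0.53},{"slide":[0,0,1.4],"angular":[0,0,0],"claw":-0.53},{"slide":[0,0,0.6],"angular":[0,0,0],"claw":-0.53},{"slide":[0,0,0],"angular":[0,0,0],"claw":-0.53}]' 
python3 -m creep '[{"slide":[-0.4,0,0],"angular":[0,0,0],"claw":-0.53},{"slide":[-0.4,0,0],"angular":[0,0,0],"claw":-0.53},{"slide":[-0.5,0,0],"angular":[0,0,0],"claw":-0.53},{"slide":[-0.7,0.1,0],"angular":[0,0,0],"claw":-0.53},{"slide":[-0.8,0.1,0],"angular":[0,0,0],"claw":-0.53},{"slide":[-0.8,0,0],"angular":[0,0,0],"claw":-0.53},{"slide":[-0.8,0,0],"angular":[0,0,0],"claw":-0.53},{"slide":[-0.7,0,0],"angular":[0,0,0],"claw":-0.53},{"slide":[-0.6,0,0],"angular":[0,0,0],"claw":-0.53},{"slide":[-0.4,0,0],"angular":[0,0,0],"claw":-0.53}]'
python3 d.py R -.054 0 .048
python3 -c "
from h import *
im=viewer.snapshot('top');cv2.imwrite('pics/top5.png',im)
cv2.imwrite('pics/crop5.png',cv2.resize(im[165:305,210:400],None,fx=4,fy=4,interpolation=cv2.INTER_CUBIC))"
```

```text
t: 30.38
tcp_pos: [0.3966, 0.0774, 0.0481]
tool_rot: [0.088, 0.996, -0.0, -0.002]
force: [1.0, -0.1, 0.3]
finger_gap: 0.232
gripper_force: 0.0
t: 31.22
tcp_pos: [0.4589, 0.0685, 0.0493]
tool_rot: [0.088, 0.996, -0.0, 0.0]
force: [-1.0, 0.2, 1.3]
finger_gap: 0.234
gripper_force: 1.2
t 31.22 tcp [0.4589 0.0685 0.0493] psi 169.9 F [-0.9594  0.1655  1.275 ] gap 0.234 tilt -1.000 q [-0.0933  0.6486  1.9743 -0.      0.5178 -1.4885]
target [0.5163 0.058  0.048 ] slide cm [-5.8348 -0.0373  0.1394] turn z -0.003
slide after turning [-5.8348 -0.0536  0.1345]
```

View pics/crop5.png

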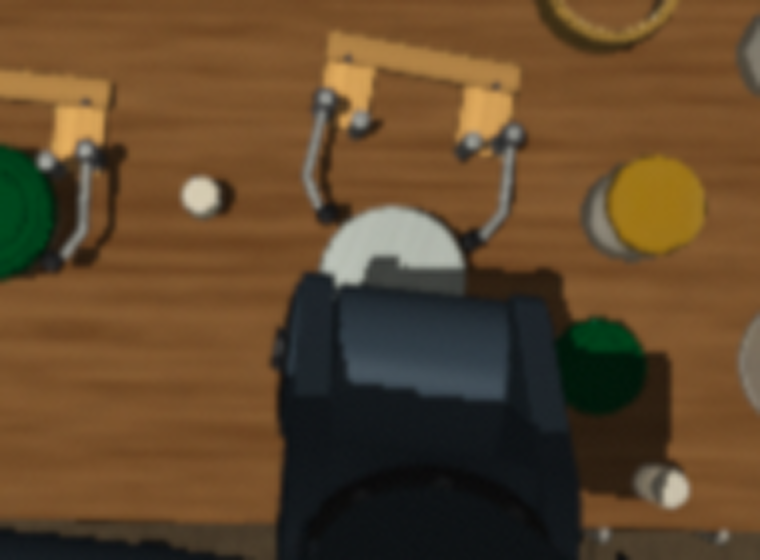

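The tall jar at (393,275) is lined up between the rollers at (328,213) and (475,241). Pushing through the clip now.

```bash

python3 -m creep '[{"slide":[-0.4,0,0],"angular":[0,0,0],"claw":-0.53},{"slide":[-0.4,0,0],"angular":[0,0,0],"claw":-0.53},{"slide":[-0.4,0,0],"angular":[0,0,0],"claw":-0.53}]' |grep -E "tcp|force"
python3 -m creep '[{"slide":[-0.4,0,0],"angular":[0,0,0],"claw":-0.53},{"slide":[-0.4,0,0],"angular":[0,0,0],"claw":-0.53},{"slide":[-0.4,0,0],"angular":[0,0,0],"claw":-0.53}]' |grep -E "tcp|force"
python3 -m creep '[{"slide":[-0.3,0,0],"angular":[0,0,0],"claw":-0.53},{"slide":[-0.3,0,0],"angular":[0,0,0],"claw":-0.53},{"slide":[-0.3,0,0],"angular":[0,0,0],"claw":-0.53}]' |grep -E "tcp|force"
python3 -m creep '[{"slide":[-0.3,0,0],"angular":[0,0,0],"claw":-0.53},{"slide":[-0.3,0,0],"angular":[0,0,0],"claw":-0.53},{"slide":[-0.3,0,0],"angular":[0,0,0],"claw":-0.53}]' |grep -E "tcp|force"
python3 d.py R -.050 0 .048
```

```text
tcp_pos: [0.4692, 0.0668, 0.0492]
force: [-2.0, 0.8, 1.2]
gripper_force: 1.4
tcp_pos: [0.4766, 0.0654, 0.049]
force: [-11.7, 3.2, 9.3]
gripper_force: 6.1
tcp_pos: [0.483, 0.0643, 0.0488]
force: [-9.3, 2.5, 5.4]
gripper_force: 5.3
tcp_pos: [0.4966, 0.062, 0.0488]
force: [-5.8, 1.2, 1.9]
gripper_force: 3.4
t 32.27 tcp [0.4966 0.062  0.0488] psi 170.0 F [-5.7851  1.1921  1.8588] gap 0.235 tilt -1.000 q [-0.0996  0.6721  1.8782  0.0004  0.5971 -1.4956]
target [0.5202 0.0573 0.048 ] slide cm [-2.408  -0.0479  0.068 ] turn z -0.002
slide after turning [-2.4075 -0.0536  0.0819]
```

```bash

python3 -m creep '[{"slide":[-0.3,0,0],"angular":[0,0,0],"claw":-0.53},{"slide":[-0.3,0,0],"angular":[0,0,0],"claw":-0.53}]' |grep -E "tcp|force"
python3 -m creep '[{"slide":[-0.25,0,0],"angular":[0,0,0],"claw":-0.53},{"slide":[-0.25,0,0],"angular":[0,0,0],"claw":-0.53}]' |grep -E "tcp|force"
python3 -m creep '[{"slide":[-0.2,0,0],"angular":[0,0,0],"claw":-0.53},{"slide":[-0.2,0,0],"angular":[0,0,0],"claw":-0.53},{"slide":[0,0,0],"angular":[0,0,0],"claw":-0.53}]' |grep -E "tcp|force"
python3 d.py R -.050 0 .048
```

```text
tcp_pos: [0.5034, 0.0608, 0.0489]
force: [-1.8, 1.4, 0.3]
gripper_force: 1.4
tcp_pos: [0.5112, 0.0594, 0.0493]
force: [-1.1, 1.3, -0.1]
gripper_force: 0.6
tcp_pos: [0.5152, 0.0585, 0.0494]
force: [-0.1, 0.2, -0.8]
gripper_force: 0.3
t 32.85 tcp [0.5152 0.0585 0.0494] psi 169.9 F [-0.0976  0.1821 -0.781 ] gap 0.238 tilt -1.000 q [-0.1025  0.6813  1.8382 -0.0001  0.6201 -1.4977]
target [0.5202 0.0573 0.048 ] slide cm [-0.5207 -0.0344  0.1437] turn z -0.003
slide after turning [-0.5209 -0.0358  0.1427]
```

```bash

python3 -m creep '[{"slide":[-0.15,0,0],"angular":[0,0,0],"claw":-0.53},{"slide":[-0.1,0,0],"angular":[0,0,0],"claw":-0.53}]' |grep -E "tcp|force"
python3 -m creep '[{"slide":[-0.1,0,0],"angular":[0,0,0],"claw":-0.53},{"slide":[0,0,0],"angular":[0,0,0],"claw":-0.53}]' |grep -E "tcp|force"
python3 -m creep '[{"slide":[-0.1,0,0],"angular":[0,0,0],"claw":-0.53},{"slide":[0,0,0],"angular":[0,0,0],"claw":-0.53}]' |grep -E "tcp|force"
python3 -m creep '[{"slide":[-0.1,0,0],"angular":[0,0,0],"claw":-0.53},{"slide":[0,0,0],"angular":[0,0,0],"claw":-0.53}]' |grep -E "tcp|force"
```

```text
tcp_pos: [0.5162, 0.0584, 0.0494]
force: [-1.6, 1.0, 0.1]
gripper_force: 0.9
tcp_pos: [0.5174, 0.0582, 0.0494]
force: [-1.2, 0.2, 1.1]
gripper_force: 0.7
tcp_pos: [0.5178, 0.0581, 0.0493]
force: [-2.3, -0.4, 2.1]
gripper_force: 1.2
tcp_pos: [0.5179, 0.0581, 0.0492]
force: [-4.6, 0.9, 3.4]
gripper_force: 2.4
```

```bash

python3 -m creep '[{"slide":[-0.12,0,0],"angular":[0,0,0],"claw":-0.53},{"slide":[0,0,0],"angular":[0,0,0],"claw":-0.53}]' |grep -E "tcp|force"
python3 -m creep '[{"slide":[-0.12,0,0],"angular":[0,0,0],"claw":-0.53},{"slide":[0,0,0],"angular":[0,0,0],"claw":-0.53}]' |grep -E "tcp|force"
python3 -m creep '[{"slide":[-0.08,0,0],"angular":[0,0,0],"claw":-0.53},{"slide":[0,0,0],"angular":[0,0,0],"claw":-0.53}]' |grep -E "tcp|force"
```

```text
tcp_pos: [0.518, 0.0581, 0.0491]
force: [-6.9, 2.2, 4.5]
gripper_force: 3.5
tcp_pos: [0.518, 0.0581, 0.0491]
force: [-7.4, 2.1, 5.8]
gripper_force: 4.4
tcp_pos: [0.518, 0.0581, 0.0491]
force: [-8.6, 2.1, 6.6]
gripper_force: 4.9
```

```bash

python3 -m creep '[{"slide":[-0.08,0,0],"angular":[0,0,0],"claw":-0.53},{"slide":[0,0,0],"angular":[0,0,0],"claw":-0.53}]' |grep -E "tcp|force"
python3 -m creep '[{"slide":[0.6,0,0],"angular":[0,0,0],"claw":-0.53},{"slide":[1.2,0,0],"angular":[0,0,0],"claw":-0.53},{"slide":[1.5,0,-2],"angular":[0,0,0],"claw":-0.53},{"slide":[0,0,-4],"angular":[0,0,0],"claw":-0.53},{"slide":[0,1,-4],"angular":[0,0,0],"claw":-0.53},{"slide":[0,3.5,-2],"angular":[0,0,0],"claw":-0.53},{"slide":[0,3.5,0],"angular":[0,0,0],"claw":-0.53},{"slide":[0,3.5,0],"angular":[0,0,0],"claw":-0.53},{"slide":[0,3.5,0],"angular":[0,0,0],"claw":-0.53},{"slide":[0,0,0],"angular":[0,0,0],"claw":-0.53}]'
python3 -c "
from h import *
im=viewer.snapshot('top');cv2.imwrite('pics/top6.png',im)
for c,a,s,_ in blobs(green(im)): print('top green',c,a,s,onz('top',*c,.069))
h=cv2.cvtColor(im,cv2.COLOR_BGR2HSV); g=(h[...,1]<60)&(h[...,2]>110); g[:,:285]=0;g[:,345:]=0;g[:185]=0;g[250:]=0
for c,a,s,l in blobs(g,50): print('grey',c,a,s,onz('top',*c,.087))
cv2.imwrite('pics/crop6.png',cv2.resize(im[140:305,130:400],None,fx=2.95,fy=2.95,interpolation=cv2.INTER_CUBIC))"
```

```text
tcp_pos: [0.5181, 0.0582, 0.049]
force: [-9.5, 2.2, 8.3]
gripper_force: 5.5
t: 35.02
tcp_pos: [0.5204, 0.2162, 0.1705]
tool_rot: [0.085, 0.996, 0.002, 0.004]
force: [1.1, -0.3, 1.0]
finger_gap: 0.233
gripper_force: 0.0
top green [358.9618 256.0907] 419 [23 23] [ 0.4598 -0.0714]
grey [313.3379 209.785 ] 944 [33 36] [0.5717 0.0447]
```

View pics/crop6.png

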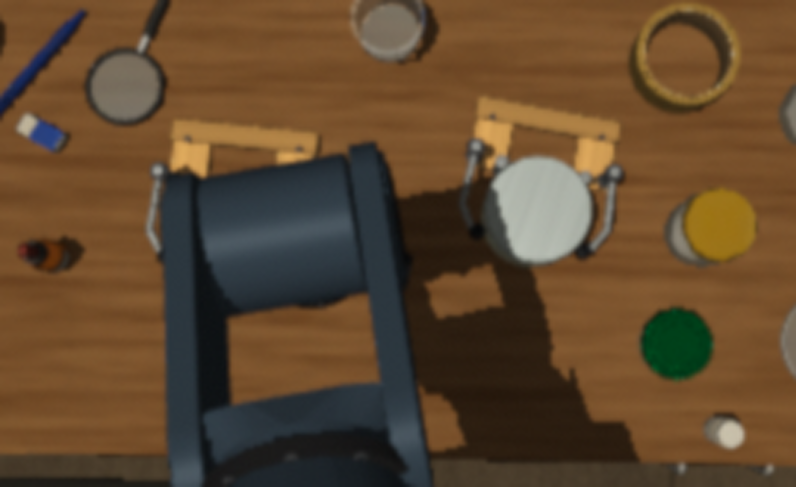

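The tall jar sits in the right stand at crop (540,210), with both rollers closed in front of it. The bystanders are in their original places, and the squat jar was confirmed home earlier with nothing near it since. The arm is clear, so I'll settle it and hand in.

```bash
python3 -m creep '[{"slide":[0,0,0],"angular":[0,0,0],"claw":-0.53},{"slide":[0,0,0],"angular":[0,0,0],"claw":-0.53},{"slide":[0,0,0],"angular":[0,0,0],"claw":-0.53}]' && python3 -c "
from h import *
print(ticket.sign_off())"
```

```text
t: 35.32
tcp_pos: [0.5171, 0.2093, 0.1692]
tool_rot: [0.088, 0.996, -0.0, 0.0]
force: [-0.5, 0.3, -0.5]
finger_gap: 0.234
gripper_force: 0.0
the job is handed in; nothing more can be done
None
```

I swapped the two jars by sliding them and pressed each one home against its stand's back posts with about 10 N; the bystanders I could see in the last top view had not moved, and I handed the job in at 35 s.

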